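Clamp a saddle bracket in the air fixture

ROBOT

A 6-joint arm with a two-finger parallel gripper is mounted at the origin on the work surface. World frame = base frame: x ahead of the robot, y to its left, z up, the work surface at z = 0. Lengths are in m, angles in rad, forces in N, time in s.
With the tool pointing down it reaches from about 0.325 to 1 m from the base axis. Payload 5.1 kg.
Tool frame: the origin (TCP) lies midway between the tips of the shut fingers; the grasp point (between the pads) lies 19 mm behind it; z points along the fingers, y is the direction in which the jaws open and shut (so a half turn about z gives the same grasp; the last joint's range is limited). The gripper opens to 85 mm and grips with 20 to 120 N. Pads are 22 mm wide; open, the fingers measure 114 mm over their backs; the gripper's body (76 mm by 85 mm) begins 54 mm behind the grasp point. The pads swing forward as they close: fully open they stand 13 mm farther back than shut.
Start: joints at [-1.289, 0.124, 1.65, -0, 1.367, -0.083], TCP at [0.232, -0.607, 0.231] pointing down, gripper open.
Joint ranges: [-2.61, 2.61], [-1.02, 2.33], [0.03, 2.71], [-1.35, 4.49], [0.32, 2.68], [-2.91, 2.91]. Speed limits (rad/s): [2.57, 2.57, 3.14, 3.14, 3.14, 3.14].

INTERFACE

Orientations are given as a 3x3 rotation matrix whose columns are the frame's x, y, z axes.
In Python, from cell import ctrl, optics gives the robot as it stands. The module is installed in compiled form; this text tells all that it offers.
- The arm moves only by the tool jog_arm, never from a script. Its argument "moves" is a list of rows, each a list of 3 entries, a list of its own where there are three numbers: the finger opening in mm, from 0 to 85.4, then the shift along the tool's x, y, z in mm, then the turn about the tool's z in degrees. A call has 1 to 12 rows; each row shifts and turns the commanded pose from where the row before left it, along the tool's axes as they then stand; what a row does not reach is not made up. A row lasts 1/10 s, in which the tool goes at most 50 mm and 8.59 degrees, less where a joint would pass 70% of its speed; a pose out of reach is approached as far as the arm can. A call with a gripper value outside its range is refused whole. The fingers move at their own pace and stop on an object; "grip_force" is the grip in N (left out, the last holds). Time passes only in rows, so rows that do not move let the fingers close. It gives the time, the measured TCP pose, the force and the opening at its end, in the units of the state.
- ctrl.get_state(): the state, without advancing time (a new reading comes with each control period).
- optics.get_image(name): name is "side" or "top" or "wrist"; returns a dict with "img" (400x640x3 uint8, blue, green, red), "K" (3x3 intrinsics, pixels), "R" (3x3) and "t" (3): a world point X has camera coordinates R X + t. Camera axes: x right, y down, z forward; pixel columns grow to the right and rows downward; lengths in m; the calibration is good to about 2 mm. A picture is of the moment at which its call begins. There is no depth.
- ctrl.job_done(): hands the job in, once; it reports no verdict.
The state is a dict: "time": time; "joint_pos": joint angles; "joint_velocities": joint speeds; "joint_efforts": joint torques, N m; "position": TCP position; "orientation": TCP orientation; "force": force on the tool from outside, world axes, zero at the start; "torque": the same for the moment, N m; "opening": opening from 0.0 (shut) to 1.0 (fully open).
Only numpy, scipy, OpenCV 4.12 (cv2) and the standard library are available. Lean on these libraries where they do the work, as an engineer would, in place of code of your own. Each camera call takes 0.05 s, during which the arm holds its last target.

TASK

Clamp the saddle bracket in the air fixture, ready for drilling. Pull the fixture's push-pull valve knob straight out to its detent so that the clamp opens, take the U-shaped saddle bracket out of the tray and lower it legs down over the anvil, without dropping it, until its web sits flat on the anvil's top and square to it, then push the knob fully home so that the pad grips the bracket. Leave the other parts, tools and cans where they are.

Things in the scene. Friction and masses are not known exactly. Their poses are not given: they have to be found in the camera images.
- fixture: Fixed air fixture: grey plate 200 (x) x 270 (y) x 12 mm, origin at the centre of its underside, z up, -x side to the robot. +y half: sloping valve panel (110 x 96 mm, centre at -30, 68, 85 mm, rising to +x at 35 deg) with the knob; a regulator 117 mm high behind it at (70, 68). -y half: anvil at (-45, -68), square air cylinder behind it (x 26 to 84, top 73). Air lines at 90 mm height, x 40 and 72.
- seat (a point): Centre of the anvil's flat top, 62 mm above the bench, axes as the fixture's. The anvil is 40 (x) x 40 (y) mm, 40 mm tall above its foot (60 x 60 mm). The clamp pad faces its +x side; gap to the anvil 4 mm shut and empty, 14 mm open. The pad stands 16 mm higher than this point, so no finger fits between it and a bracket's leg. The anvil's y sides are free.
- clamp_pad: Dark steel pressure pad of the air cylinder, 10 (x) x 36 (y) x 48 (z) mm; origin on its face towards the anvil, 13 mm lower than the anvil's top; axes as the fixture's. It goes 10 mm away from the anvil (+x) as the knob is pulled out and comes back as it is pushed in; through springs it then presses the bracket's leg to the anvil with about 14 N, shifting a loosely seated bracket along.
- knob (a joint): Travel of the push-pull valve knob, m: 0 = fully in (clamp shut), 0.020 = out on its detent, also its end stop (clamp open). It stays at either end; let go half way it snaps to one of them. Breaking it away from either end takes about 10 N, easing towards half travel; push and pull it right to its stop. The pad follows at half its travel.
- knob_top (a point): Centre of the flat end of the black push-pull knob, moves with it. z = pull direction (35 deg from vertical, leaning to the fixture's -x), y = the fixture's y. The head is a round grip 33 to 36 mm across, 28 mm deep from this point inwards, on a 15 mm stem. Fully in, this point is 44 mm off the panel and the head's underside 16 mm off it.
- tray: Fixed grey stock tray 205 (x) x 190 (y) x 58 mm high, walls 4 mm, floor 4 mm thick; origin at the centre of its underside. Two inner walls along x, as high as the rim, part it into three lanes 58 mm wide (y) and 197 mm long, centred at y = -62, 0 and 62 mm. Each lane holds one part.
- bracket: Saddle bracket: plain steel U standing legs down, 60 (x) x 50 (y) x 45 mm high, 6 mm thick, about 0.32 kg. Origin centred under it at the legs' feet, z up; web (flat top with a hole) 39 to 45 mm above. Legs at x = -30..-24 and 24..30 mm; y sides open. Starts in one lane of the tray, its y across the lane with 4 mm to each wall: there only its x faces (60 mm apart) can be gripped.
- bracket_web (a point): Centre of the top face of the bracket's web, 45 mm above its feet, axes as the bracket's. Over the anvil the bracket must be held by the web's y edges (50 mm apart): the pad bars the x faces. So set it down and take it again; the bench straight ahead of the robot, 0.47 m out, is clear for that. Seated, this point is 6 mm above the seat, legs along the anvil's x faces, either way round.
- angle: Bystander in another lane: L-shaped angle bracket, 56 x 50 x 40 mm; leave it.
- hinge: Bystander in another lane: flat strap hinge, 80 x 46 x 16 mm; leave it.
- hammer: Bystander: hammer lying on the bench, 280 mm long; leave it.
- wrench: Bystander: spanner lying on the bench, 190 mm long; leave it.
- spray_can: Bystander: grey can standing on the bench, 60 mm across, 90 mm high; leave it.
- wire_brush: Bystander: brush lying on the bench, 200 mm long; leave it.
- bolt_tin: Bystander: round shut tin standing on the bench, 72 mm across, 45 mm high; leave it.
There are look-alikes about, which are no part of the job. Leave any blue, orange or turquoise look-alike of the bracket alone.

How it is judged:
On the way, in this order (a step that is already met when the one before it is completed fails the run):
1. the knob is pulled out to its detent (18 mm or more), clamp open (value of joint knob above 0.018 m), for 0.2 s.
2. the bracket sits over the anvil, web flat on it, while the clamp is still open (value of joint knob above 0.016 m and z of bracket in the frame of seat below -0.036 m and horizontal distance between bracket and seat below 0.015 m and angle between bracket's own z axis and vertical below 0.06 rad), for 0.2 s.
At the end, for the whole second after the job is handed in: The knob is fully in (within 2 mm), the pad presses the bracket with more than 8 N, and the bracket sits at rest over the anvil: web on the anvil's top (within 2.5 mm), centred within 13 mm, level and square to the fixture within 3 degrees. The bracket's legs may be either way round (value of joint knob below 0.002 m and z of bracket in the frame of seat between -0.042 and -0.0365 m and horizontal distance between bracket and seat below 0.013 m and angle between the x axis of bracket and the x axis of fixture, either way round below 0.06 rad and angle between bracket's own z axis and vertical below 0.05 rad and contact force between clamp_pad and bracket above 8 N and linear speed of bracket below 0.02 m/s); the robot touches nothing.
It fails at once if a bystander is moved by more than 40 mm (distance of any of angle, hinge, hammer, wrench, spray_can, wire_brush, bolt_tin from where it was at the start of the episode above 0.04 m).
It fails at once if the bracket is dropped onto the anvil (falls faster than 0.3 m/s in the last 25 mm) (horizontal distance between bracket and seat below 0.015 m and z of bracket in the frame of seat between -0.0365 and -0.015 m and linear speed of bracket above 0.3 m/s).
It also fails if it takes over 72 s, if anything falls off the work surface, if the arm or the gripper's body presses on something with over 40 N, if the wrist force passes 120 N, or if a joint passes its speed limit or range.

## Working session

There is one attempt and no reset: what is moved stays moved. The work goes in short steps, Python scripts to look and compute and a tool call to move; the robot and the scene stay as the last step left them, time stands still between calls to the robot, and variables do not carry over. Pictures are saved under pics/ and viewed, and the job is handed in when it is done.

Besides the shell and the picture viewer there is one more tool, called as name(argument=value, ...) on one line, values as JSON. jog_arm: Moves the arm, as the interface text tells. Its arguments: {"type":"object","properties":{"moves":{"type":"array"},"grip_force":{"type":"number"}},"required":["moves"]}

```bash
mkdir -p pics; python3 - <<'E'
from cell import ctrl, optics
import cv2,numpy as np
np.set_printoptions(precision=4,suppress=True)
s=ctrl.get_state()
for k,v in s.items(): print(k,np.array(v))
for n in ["side","top","wrist"]:
    d=optics.get_image(n); cv2.imwrite(f"pics/{n}0.png",d["img"]); np.savez(f"{n}0.npz",**d)
    print(n,d["K"],d["R"],d["t"])
E
```

```text
time 0.0
joint_pos [-1.2886  0.1245  1.6516  0.      1.3675 -0.0826]
joint_velocities [ 0.0012  0.0009  0.001   0.002   0.0002 -0.0003]
joint_efforts [  0.0018 -42.3605 -36.545   -0.0001   0.0069   0.    ]
position [ 0.2317 -0.6067  0.2301]
orientation [[ 0.9342  0.3567 -0.0006]
 [ 0.3567 -0.9342  0.002 ]
 [ 0.0002 -0.0021 -1.    ]]
force [-0.0151  0.5958 -0.7243]
torque [ 0.0112  0.0245 -0.0656]
opening 1.0020995581907601
side [[402.3567   0.     316.7601]
 [  0.     402.3567 204.3118]
 [  0.       0.       1.    ]] [[ 0.9866 -0.1621 -0.0188]
 [-0.1362 -0.7543 -0.6422]
 [ 0.09    0.6362 -0.7663]] [-0.5528  0.1008  1.1004]
top [[439.7721   0.     327.0926]
 [  0.     439.7721 203.1294]
 [  0.       0.       1.    ]] [[ 0.0033 -0.9999 -0.0143]
 [-0.9946 -0.0018 -0.1036]
 [ 0.1035  0.0145 -0.9945]] [-0.0289  0.5317  1.4924]
wrist [[282.5247   0.     315.8474]
 [  0.     282.5247 201.557 ]
 [  0.       0.       1.    ]] [[ 0.3568 -0.9342 -0.0019]
 [-0.8927 -0.3415  0.2939]
 [-0.2752 -0.1031 -0.9558]] [-0.6492 -0.0382  0.3788]
```

View pics/side0.png

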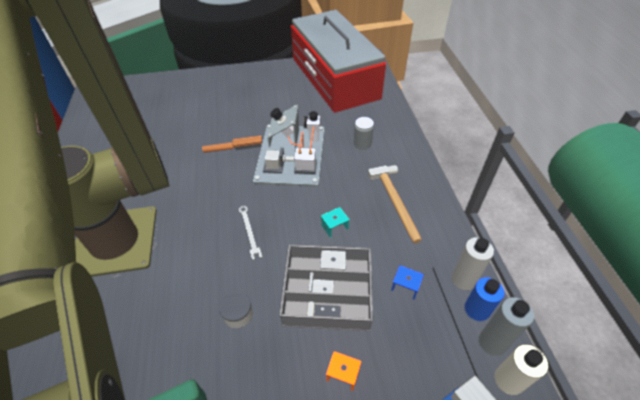

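View pics/top0.png

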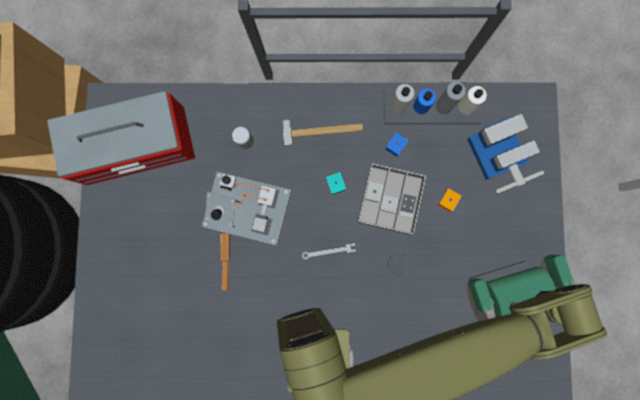

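```bash
python3 - <<'E'
import cv2
t=cv2.imread("pics/top0.png"); s=cv2.imread("pics/side0.png")
c=cv2.resize(t[160:260,190:310],None,fx=6,fy=6,interpolation=cv2.INTER_CUBIC); cv2.imwrite("pics/top_fix.png",c)
c=cv2.resize(t[150:245,345:465],None,fx=6,fy=6,interpolation=cv2.INTER_CUBIC); cv2.imwrite("pics/top_tray.png",c)
c=cv2.resize(s[95:195,240:350],None,fx=6,fy=6,interpolation=cv2.INTER_CUBIC); cv2.imwrite("pics/side_fix.png",c)
c=cv2.resize(s[235:335,270:390],None,fx=6,fy=6,interpolation=cv2.INTER_CUBIC); cv2.imwrite("pics/side_tray.png",c)
E
```

```text
(no output)
```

View pics/top_fix.png

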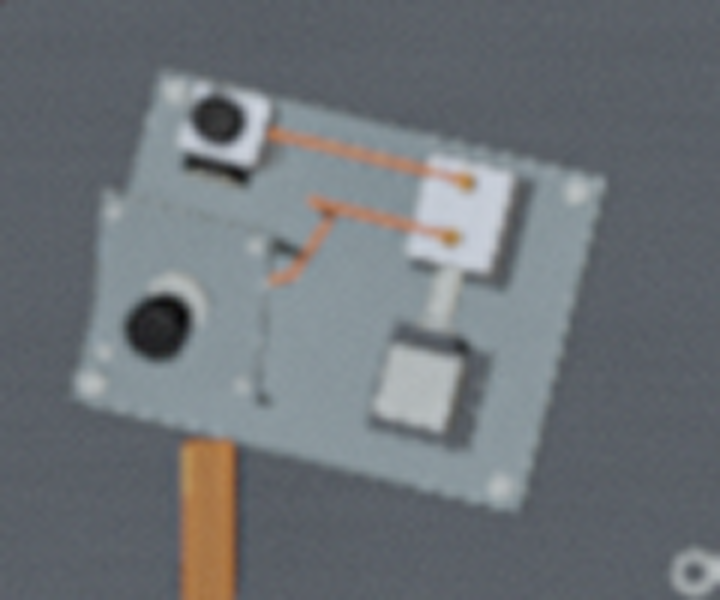

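View pics/side_fix.png

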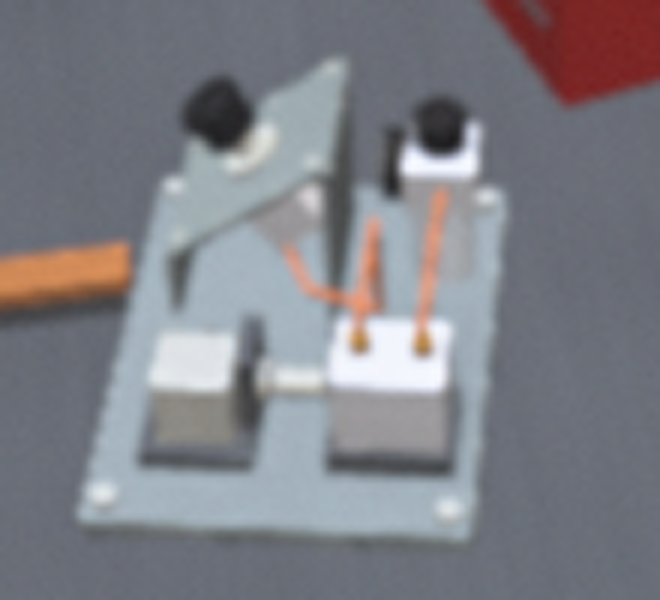

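View pics/top_tray.png

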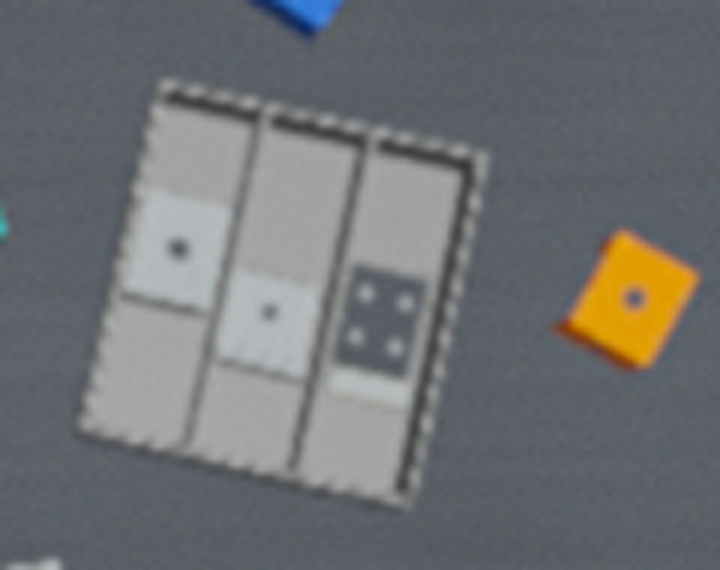

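View pics/side_tray.png

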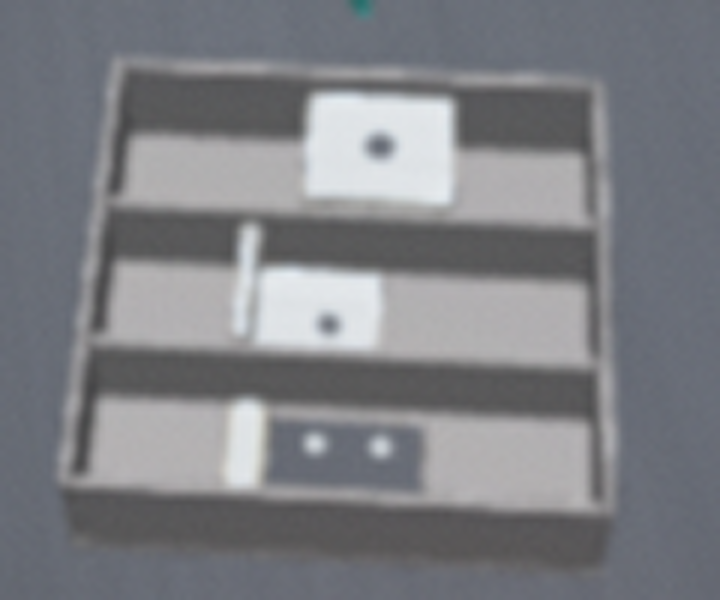

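```bash
cat > h.py <<'E'
import numpy as np,cv2
from scipy.optimize import least_squares
np.set_printoptions(precision=4,suppress=True)
def load(n): return dict(np.load(n))
def proj(c,X):
    p=np.atleast_2d(X)@c["R"].T+c["t"]; q=p@c["K"].T; return q[:,:2]/q[:,2:]
def Rz(a): return np.array([[np.cos(a),-np.sin(a),0],[np.sin(a),np.cos(a),0],[0,0,1]])
def fit(obs,x0,zfree=False):
    # obs list (cam, X3 local, uv)
    def f(p):
        r=[]
        for c,X,uv in obs:
            W=Rz(p[2])@np.array(X)+[p[0],p[1],p[3] if zfree else 0]
            r+=list(proj(c,W)[0]-uv)
        return np.array(r)
    s=least_squares(f,x0,loss='soft_l1'); return s.x,f(s.x).reshape(-1,2)
def tri(cs,uvs):
    def f(X): return np.concatenate([proj(c,X)[0]-u for c,u in zip(cs,uvs)])
    s=least_squares(f,[.5,0,.05]); return s.x,s.fun
E
python3 - <<'E'
from h import *
T=load("top0.npz");S=load("side0.npz")
def tp(u,o): return np.array(u)/6+np.array(o)-0.4
TF=(190,160);SF=(240,95);TT=(345,150);ST=(270,235)
obs=[]
for X,u in [((.1,.135,.012),(163,70)),((.1,-.135,.012),(607,178)),((-.1,-.135,.012),(520,508)),((-.1,.135,.012),(73,398)),
  ((-.025,-.048,.062),(397,340)),((-.025,-.088,.062),(465,350)),((-.065,-.088,.062),(437,433)),((-.065,-.048,.062),(370,418))]:
  obs.append((T,X,tp(u,TF)))
for X,u in [((-.1,-.135,.012),(82,518)),((.1,-.135,.012),(470,538)),((-.065,-.048,.062),(160,333)),((-.025,-.048,.062),(238,333)),((-.025,-.088,.062),(230,390)),((-.065,-.088,.062),(150,385))]:
  obs.append((S,X,tp(u,SF)))
p,r=fit(obs,[.5,.2,0]);print("fix",p,"\n",r)
a=35*np.pi/180
# panel centre(-30,68,85), normal (-sin35,0,cos35); knob top 44 off
n=np.array([-np.sin(a),0,np.cos(a)])
for d in (.044,):
  X=np.array([-.03,.068,.085])+d*n; W=Rz(p[2])@X+[p[0],p[1],0]; print("knobtop(guess)",W,(proj(T,W)-TF+.4)*6,(proj(S,W)-SF+.4)*6)
k,e=tri([T,S],[tp((158,327),TF),tp((213,107),SF)]);print("knob tri",k,e)
obs=[]
for X,u in [((.1025,.095,.058),(160,78)),((.1025,-.095,.058),(490,152)),((-.1025,-.095,.058),(412,505)),((-.1025,.095,.058),(80,430))]:
  obs.append((T,X,tp(u,TT)))
for X,u in [((-.1025,.095,.058),(113,60)),((.1025,.095,.058),(602,80)),((.1025,-.095,.058),(610,512)),((-.1025,-.095,.058),(62,487))]:
  obs.append((S,X,tp(u,ST)))
p,r=fit(obs,[.5,-.2,0]);print("tray",p,"\n",r)
obs=[]
for X,u in [((.03,.025,.049),(143,188)),((.03,-.025,.049),(232,202)),((-.03,-.025,.049),(210,308)),((-.03,.025,.049),(122,293)),((0,0,.049),(178,247))]:
  obs.append((T,X,tp(u,TT)))
for X,u in [((-.03,.025,.049),(308,93)),((.03,.025,.049),(456,97)),((.03,-.025,.049),(455,207)),((-.03,-.025,.049),(303,200)),((0,0,.049),(379,146))]:
  obs.append((S,X,tp(u,ST)))
p,r=fit(obs,[.5,-.2,0]);print("bracket",p,"\n",r)
E
```

```text
fix [ 0.517   0.2547 -0.2408] 
 [[ 0.1612 -0.1506]
 [ 0.1162  0.0269]
 [ 0.1985  0.6164]
 [-0.0944  0.1624]
 [-0.4944  0.5573]
 [-0.3875  1.7405]
 [ 1.2453 -0.5604]
 [ 0.9449 -0.9298]
 [-0.6219 -0.0298]
 [ 0.4827 -0.4375]
 [ 0.4259 -0.5152]
 [ 0.339  -0.0075]
 [-0.1525 -0.4537]
 [-0.0014 -0.1581]]
knobtop(guess) [0.4796 0.334  0.121 ] [[153.5207 338.063 ]] [[203.01   96.088]]
knob tri [0.4851 0.3336 0.1139] [ 0.0134  0.3301  0.311  -0.0718]
tray [ 0.5459 -0.2489 -0.2238] 
 [[ 0.1717  0.2914]
 [-0.1386  0.2125]
 [ 0.4372  0.285 ]
 [ 0.4003  0.0842]
 [-0.0272 -0.3304]
 [ 0.3058 -0.3734]
 [ 1.0728  0.0894]
 [-0.6205 -0.3746]]
bracket [ 0.5709 -0.1896 -0.2036] 
 [[ 0.6202  0.2122]
 [ 0.1603  0.8234]
 [ 0.4264  0.2529]
 [ 0.6669 -0.2233]
 [ 0.2592  0.3736]
 [ 0.3604 -0.0793]
 [-0.3796 -0.1762]
 [-0.118  -1.2008]
 [ 0.5047 -0.6656]
 [ 0.3294 -0.1285]]
```

View pics/wrist0.png

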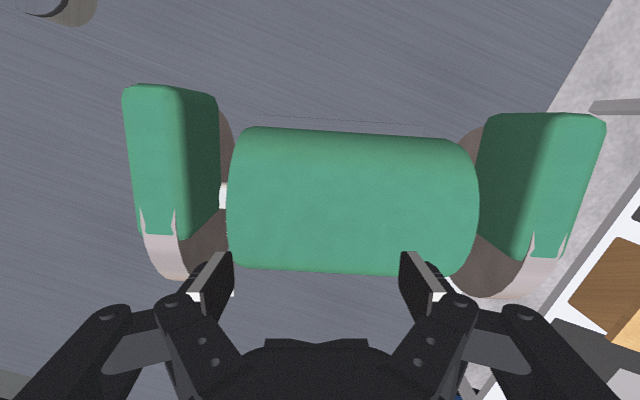

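jog_arm(moves=[[85,[0,0,-15],-8.5],[85,[0,0,-15],-8.5],[85,[0,0,-15],-8.5],[85,[0,0,-15],-8.5],[85,[0,0,-15],-8.5],[85,[0,0,-15],-8.5],[85,[0,0,-10],-8.5],[85,[0,0,-10],-8.5],[85,[0,0,0],-8.5],[85,[0,0,0],-8.5],[85,[0,0,0],-8.5],[85,[0,0,0],-8.5]])

```text
time: 1.35
position: [0.2318, -0.607, 0.3408]
orientation: [[-0.548, 0.836, -0.0], [0.836, 0.548, 0.001], [0.001, 0.0, -1.0]]
force: [0.7, -0.6, -0.7]
opening: 0.997
```

jog_arm(moves=[[85,[0,0,0],-8.5],[85,[0,0,0],-8.5],[85,[0,0,0],-8.5],[85,[0,0,0],-8.5],[85,[0,0,0],-8.5]])

```text
time: 1.85
position: [0.2318, -0.6071, 0.3407]
orientation: [[-0.969, 0.246, -0.0], [0.246, 0.969, 0.001], [0.0, 0.001, -1.0]]
force: [-0.6, -0.4, 0.6]
opening: 0.998
```

```bash
cat >> h.py <<'E'
def need(target, yaw_y=None):
    """shift in tool axes (mm) to world target; yaw_y world angle (deg) wanted for tool y"""
    from cell import ctrl
    s=ctrl.get_state(); R=np.array(s["orientation"]); p=np.array(s["position"])
    ang=np.degrees(np.arctan2(R[1,1],R[0,1]))
    print("t",s["time"],"pos",p,"ydir",ang,"open",s["opening"],"F",np.array(s["force"]),"j",np.array(s["joint_pos"]))
    print("tool shift mm",1000*(R.T@(np.array(target)-p)))
    if yaw_y is not None:
        d=(yaw_y-ang+90)%180-90; print("tool turn deg",-d)
E
python3 - <<'E'
from h import *
need([.487,.332,.33],76.2)
E
```

```text
t 1.85 pos [ 0.2318 -0.6071  0.3407] ydir 75.75357498569011 open 0.9975744474344349 F [-0.6379 -0.4286  0.5845] j [-1.2886  0.0797  1.5164  0.      1.5464 -2.6107]
tool shift mm [-16.2393 972.9601  11.5306]
tool turn deg -0.4464250143098951
```

jog_arm(moves=[[85,[0,20,0],0],[85,[-1,40,0],0],[85,[-1,45,0],0],[85,[-1,45,0],0],[85,[-1,45,0],0],[85,[-1,45,0],0],[85,[-1,45,0],0],[85,[-1,45,0],0],[85,[-1,45,0],0],[85,[-1,45,0],0],[85,[-1,45,0],0],[85,[-1,45,0],0]])

```text
time: 3.05
position: [0.3709, -0.1147, 0.3412]
orientation: [[-0.968, 0.253, 0.0], [0.253, 0.968, -0.0], [-0.0, -0.0, -1.0]]
force: [-0.0, 0.4, -0.1]
opening: 0.989
```

jog_arm(moves=[[85,[-1,45,0],0],[85,[-1,45,0],0],[85,[-1,45,0],0],[85,[-1,45,0],0],[85,[-1,45,0],0],[85,[0,45,0],0],[85,[0,45,0],0],[85,[0,45,0],0],[85,[0,45,0],0],[85,[0,30,0],-0.5],[85,[0,0,0],0]])

```text
time: 4.15
position: [0.4854, 0.3061, 0.3399]
orientation: [[-0.971, 0.24, -0.002], [0.24, 0.971, -0.0], [0.002, -0.001, -1.0]]
force: [-0.4, -0.3, 0.0]
opening: 0.997
```

```bash
python3 - <<'E'
from h import *
need([.487,.332,.33],76.2)
from cell import optics
d=optics.get_image("wrist"); cv2.imwrite("pics/wrist1.png",d["img"]); np.savez("wrist1.npz",**d)
d=optics.get_image("top"); cv2.imwrite("pics/top1.png",d["img"]); np.savez("top1.npz",**d)
E
```

```text
t 4.15 pos [0.4854 0.3061 0.3399] ydir 76.12446515124037 open 0.9973714962223587 F [-0.4304 -0.3468  0.0221] j [ 0.4687 -0.0883  1.6853  0.0007  1.5467 -0.8599]
tool shift mm [ 4.6311 25.5792  9.8832]
tool turn deg -0.07553484875963079
```

View pics/wrist1.png

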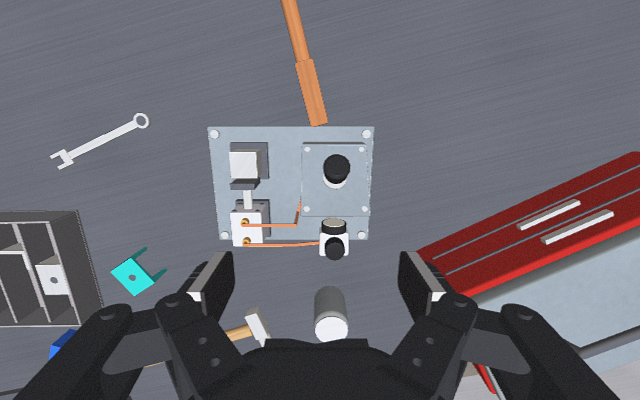

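```bash
python3 - <<'E'
import cv2
t=cv2.imread("pics/wrist1.png")
c=cv2.resize(t[115:265,195:390],None,fx=4,fy=4,interpolation=cv2.INTER_CUBIC); cv2.imwrite("pics/w1c.png",c)
E
```

```text
(no output)
```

View pics/w1c.png

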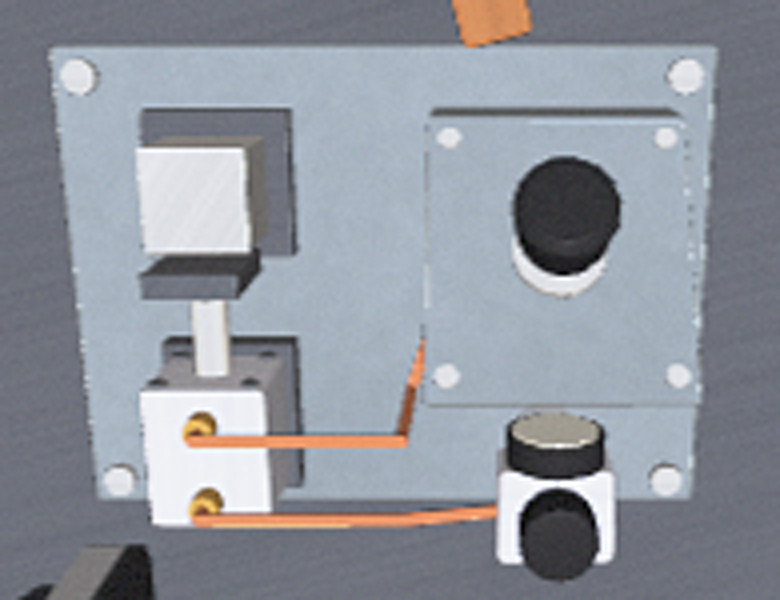

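```bash
python3 - <<'E'
from h import *
T=load("top0.npz");S=load("side0.npz");W=load("wrist1.npz")
wp=lambda u:np.array(u)/4+[195,115]-.4
obs=[]
for X,u in [((-.1,-.135,.012),(52,48)),((-.1,.135,.012),(716,48)),((.1,.135,.012),(692,499)),((.1,-.135,.012),(99,498)),
 ((-.065,-.088,.062),(137,148)),((-.065,-.048,.062),(245,148)),((-.025,-.048,.062),(250,252)),((-.025,-.088,.062),(145,253))]:
  obs.append((W,X,wp(u)))
p,r=fit(obs,[.5,.2,-.24]);print("fixW",p,"\n",r)
p2,r2=fit(obs,[.5,.2,-.24,0],True);print("fixW zfree",p2,abs(r2).max())
a=np.radians(35);n=np.array([-np.sin(a),0,np.cos(a)])
for d in (.044,.030):
  X=np.array([-.03,.068,.085])+d*n; K=Rz(p[2])@X+[p[0],p[1],0]; print(K,(proj(W,K)-[195,115]+.4)*4)
print("seat",Rz(p[2])@[-.045,-.068,.062]+[p[0],p[1],0])
print("cam offset tool", W["R"]@W["t"]*0, -W["R"].T@W["t"])
E
```

```text
fixW [ 0.5157  0.2562 -0.2435] 
 [[-0.9079 -0.901 ]
 [ 1.032  -0.6685]
 [ 0.1942  0.6508]
 [-0.3757  0.6651]
 [-0.2087 -0.1106]
 [-0.0869 -0.0718]
 [ 0.266   0.53  ]
 [ 0.1332  0.2411]]
fixW zfree [ 0.5162  0.2553 -0.2429 -0.0041] 0.6031850824552976
[0.4785 0.3355 0.121 ] [[570.0989 201.3809]]
[0.4863 0.3335 0.1096] [[567.0876 219.5816]]
seat [0.4556 0.201  0.062 ]
cam offset tool [-0. -0. -0.] [0.4129 0.3239 0.4819]
```

```bash
python3 - <<'E'
from h import *
need([.4863,.333,.089],76.07)
E
```

```text
t 4.25 pos [0.4853 0.3034 0.3405] ydir 75.96105189803683 open 0.9956191479337125 F [-0.4906  0.3698 -0.1744] j [ 0.4652 -0.092   1.6877 -0.0004  1.5476 -0.8606]
tool shift mm [  5.8828  29.2999 251.4996]
tool turn deg -0.10894810196316485
```

jog_arm(moves=[[60,[3,15,20],0],[60,[3,14,30],0],[60,[0,0,40],0],[60,[0,0,40],0],[60,[0,0,30],0],[60,[0,0,20],0],[60,[0,0,0],0]])

```text
time: 4.95
position: [0.4846, 0.3302, 0.1574]
orientation: [[-0.969, 0.245, -0.006], [0.245, 0.969, -0.004], [0.005, -0.005, -1.0]]
force: [0.5, -0.4, 0.4]
opening: 0.706
```

```bash
python3 - <<'E'
from h import *
need([.4863,.333,.089],76.07)
from cell import optics
d=optics.get_image("wrist"); cv2.imwrite("pics/wrist2.png",d["img"]); np.savez("wrist2.npz",**d)
E
```

```text
t 4.95 pos [0.4846 0.3302 0.1574] ydir 75.80959282867413 open 0.7059068483459289 F [ 0.4746 -0.424   0.4403] j [ 0.5067  0.0468  1.86   -0.0002  1.2421 -0.8163]
tool shift mm [-1.3162  3.4473 68.3892]
tool turn deg -0.2604071713258662
```

View pics/wrist2.png

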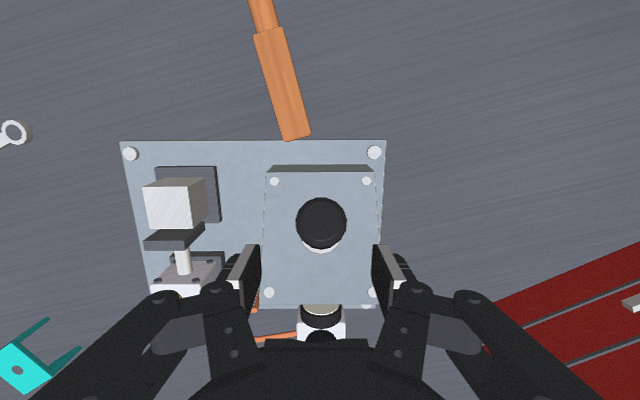

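jog_arm(moves=[[60,[0,2,25],0],[60,[-1,1,25],0],[60,[0,0,18],0],[60,[0,0,0],0],[60,[0,0,0],0]])

```text
time: 5.5
position: [0.4896, 0.3356, 0.0954]
orientation: [[-0.97, 0.244, 0.002], [0.244, 0.97, 0.001], [-0.002, 0.002, -1.0]]
force: [-0.1, -1.1, 0.0]
opening: 0.703
```

```bash
python3 - <<'E'
from h import *
need([.4863,.333,.089],76.07)
from cell import optics
for n in ("wrist","side"):
  d=optics.get_image(n); cv2.imwrite(f"pics/{n}3.png",d["img"]); np.savez(f"{n}3.npz",**d)
s=d["img"]; c=cv2.resize(s[85:195,230:350],None,fx=5,fy=5,interpolation=cv2.INTER_CUBIC); cv2.imwrite("pics/side3c.png",c)
E
```

```text
t 5.5 pos [0.4896 0.3356 0.0954] ydir 75.86979611471405 open 0.7027669806443794 F [-0.091  -1.1225  0.0336] j [ 0.5106  0.1215  1.8928 -0.0001  1.1247 -0.8136]
tool shift mm [ 2.5283 -3.3447  6.355 ]
tool turn deg -0.20020388528594424
```

View pics/wrist3.png

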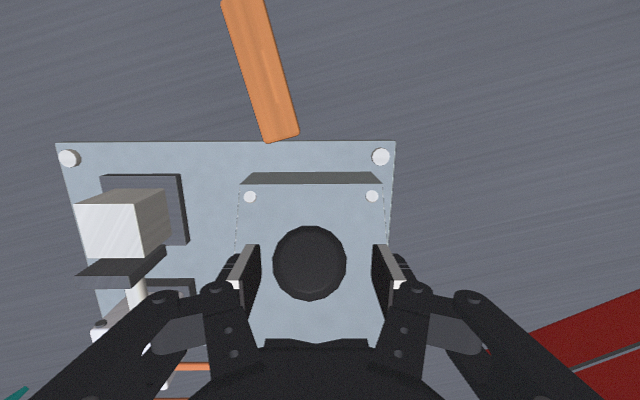

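View pics/side3c.png

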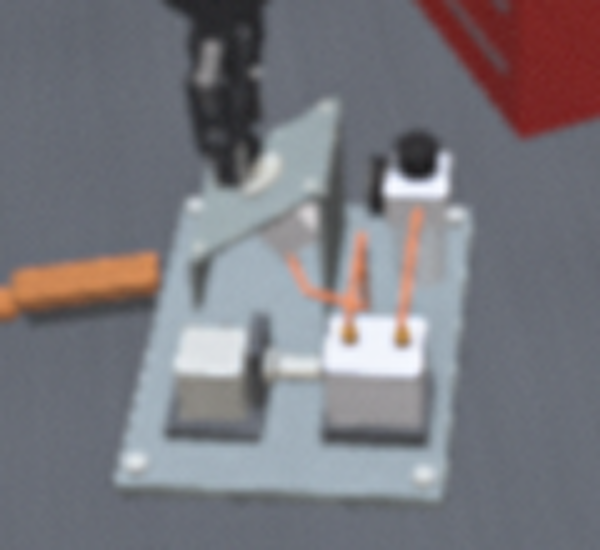

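jog_arm(moves=[[60,[2,-3,3],0],[60,[0,0,3],0],[60,[0,0,0],0],[30,[0,0,0],0],[30,[0,0,0],0],[30,[0,0,0],0],[30,[0,0,0],0],[30,[0,0,0],0]], grip_force=70)

```text
time: 6.4
position: [0.4859, 0.3333, 0.0878]
orientation: [[-0.97, 0.244, 0.0], [0.244, 0.97, 0.0], [-0.0, 0.0, -1.0]]
force: [-1.1, 0.5, 3.4]
opening: 0.392
```

```bash
python3 - <<'E'
from h import *
need([.4863,.333,.089],76.07)
from cell import optics
for n in ("wrist",):
  d=optics.get_image(n); cv2.imwrite(f"pics/{n}4.png",d["img"]); np.savez(f"{n}4.npz",**d)
E
```

```text
t 6.4 pos [0.4859 0.3333 0.0878] ydir 75.90310684918862 open 0.3919096361173719 F [-1.0981  0.5428  3.4482] j [ 0.51    0.1228  1.9057  0.0003  1.1128 -0.8149]
tool shift mm [-0.4721 -0.1964 -1.235 ]
tool turn deg -0.1668931508113758
```

View pics/wrist4.png

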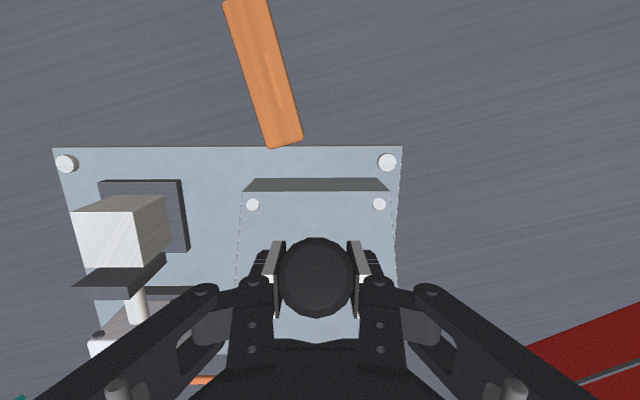

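jog_arm(moves=[[30,[1.2,0,-1.7],0],[30,[1.2,0,-1.7],0],[30,[1.2,0,-1.7],0],[30,[1.2,0,-1.7],0],[30,[1.2,0,-1.7],0],[30,[1.2,0,-1.7],0],[30,[1.2,0,-1.7],0],[30,[1.2,0,-1.7],0],[30,[1.2,0,-1.7],0],[30,[1.2,0,-1.7],0],[30,[1.2,0,-1.7],0],[30,[0,0,0],0]])

```text
time: 7.65
position: [0.4746, 0.3359, 0.1043]
orientation: [[-0.97, 0.243, 0.005], [0.243, 0.97, 0.0], [-0.005, 0.001, -1.0]]
force: [11.8, 3.2, -11.7]
opening: 0.387
```

```bash
python3 - <<'E'
from h import *
need([.4863,.333,.089],76.07)
from cell import optics
for n in ("wrist",):
  d=optics.get_image(n); cv2.imwrite(f"pics/{n}5.png",d["img"]); np.savez(f"{n}5.npz",**d)
E
```

```text
t 7.65 pos [0.4746 0.3359 0.1043] ydir 75.91458594947105 open 0.38748926231090636 F [ 11.7644   3.1979 -11.6738] j [ 0.5247  0.0846  1.9163 -0.0025  1.1364 -0.7992]
tool shift mm [-12.0328   0.001   15.3764]
tool turn deg -0.15541405052894675
```

View pics/wrist5.png

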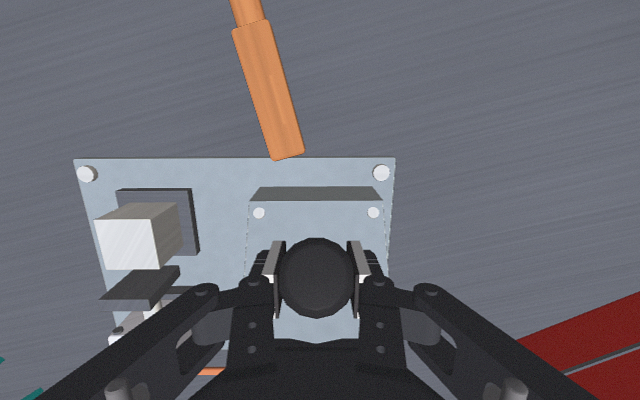

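jog_arm(moves=[[60,[0,0,0],0],[60,[0,0,0],0],[60,[0,0,0],0],[60,[0,0,-15],0],[60,[0,0,-30],0],[70,[0,0,-40],0],[80,[0,0,-40],0],[85,[0,0,-40],0],[85,[0,0,-30],0],[85,[0,0,0],0]])

```text
time: 8.7
position: [0.4749, 0.3375, 0.3095]
orientation: [[-0.97, 0.243, 0.011], [0.243, 0.97, 0.006], [-0.009, 0.009, -1.0]]
force: [0.2, -0.7, 0.0]
opening: 0.992
```

```bash
python3 - <<'E'
from h import *
need([.571,-.1896,.25],-12.8)
from cell import optics
for n in ("wrist",):
  d=optics.get_image(n); cv2.imwrite(f"pics/{n}6.png",d["img"]); np.savez(f"{n}6.npz",**d)
E
```

```text
t 8.7 pos [0.4749 0.3375 0.3095] ydir 75.91856146592583 open 0.9921559113473121 F [ 0.2109 -0.7484  0.0073] j [ 0.5258 -0.0692  1.7171 -0.      1.4813 -0.7992]
tool shift mm [-220.9676 -488.3911   57.2649]
tool turn deg 88.71856146592583
```

View pics/wrist6.png

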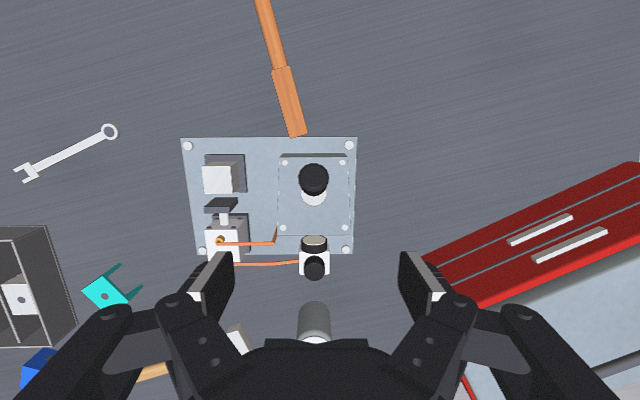

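jog_arm(moves=[[85,[-10,-22,0],0],[85,[-19,-42,0],0],[85,[-19,-42,0],0],[85,[-19,-42,0],0],[85,[-19,-42,0],0],[85,[-19,-42,0],0],[85,[-19,-42,0],0],[85,[-19,-42,0],0],[85,[-19,-42,0],0],[85,[-19,-42,0],0],[85,[-19,-42,0],0],[85,[-20,-46,0],0]])

```text
time: 9.95
position: [0.5668, -0.1917, 0.2997]
orientation: [[-0.97, 0.243, -0.002], [0.243, 0.97, 0.001], [0.002, 0.001, -1.0]]
force: [0.8, 1.1, -0.2]
opening: 0.996
```

jog_arm(moves=[[85,[0,0,0],8.1],[85,[0,0,0],8.1],[85,[0,0,0],8.1],[85,[0,0,0],8.1],[85,[0,0,0],8.1],[85,[0,0,0],8.1],[85,[0,0,0],8.1],[85,[0,0,0],8.1],[85,[0,0,0],8.0],[85,[0,0,0],8.0],[85,[0,0,0],8.0],[85,[0,0,0],0]])

```text
time: 11.15
position: [0.5668, -0.1901, 0.2997]
orientation: [[0.223, 0.975, -0.002], [0.975, -0.223, 0.001], [0.0, -0.003, -1.0]]
force: [-0.5, -0.6, 0.3]
opening: 0.994
```

```bash
python3 - <<'E'
from h import *
need([.571,-.1896,.25],-12.8)
from cell import optics
for n in ("wrist",):
  d=optics.get_image(n); cv2.imwrite(f"pics/{n}7.png",d["img"]); np.savez(f"{n}7.npz",**d)
E
```

```text
t 11.15 pos [ 0.5668 -0.1901  0.2997] ydir -12.880370410286021 open 0.9937689576819506 F [-0.4641 -0.568   0.3114] j [-0.4134 -0.0226  1.6883  0.      1.4785 -0.1886]
tool shift mm [ 1.4036  4.134  49.656 ]
tool turn deg -0.08037041028602232
```

View pics/wrist7.png

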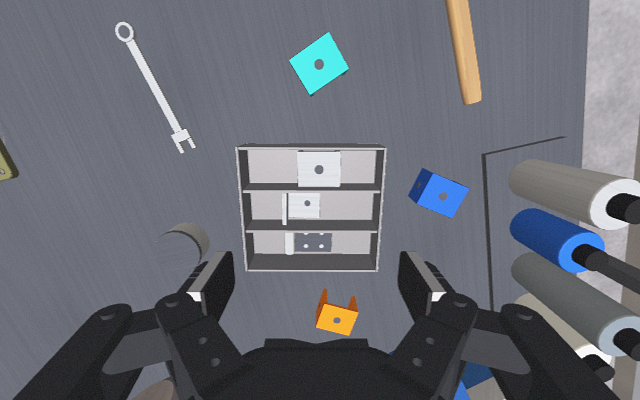

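```bash
python3 - <<'E'
import cv2
t=cv2.imread("pics/wrist7.png")
c=cv2.resize(t[135:285,225:400],None,fx=4,fy=4,interpolation=cv2.INTER_CUBIC); cv2.imwrite("pics/w7c.png",c)
E
```

```text
(no output)
```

View pics/w7c.png

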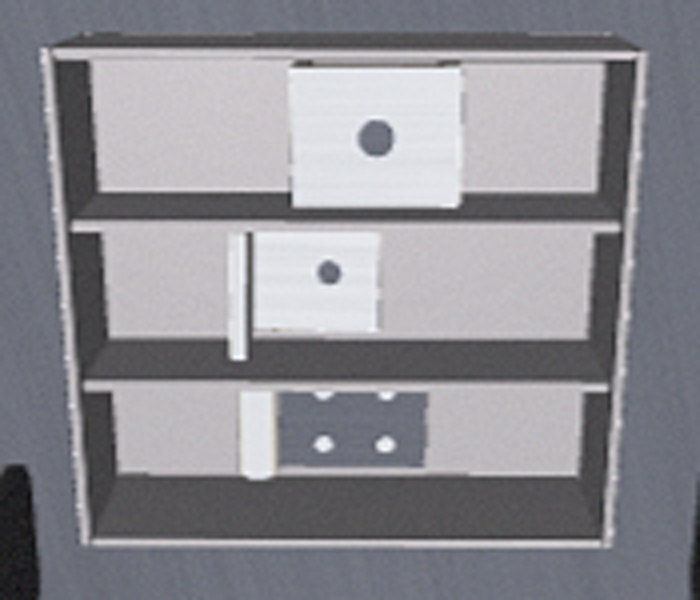

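```bash
python3 - <<'E'
from h import *
W=load("wrist7.npz")
wp=lambda u:np.array(u)/4+[225,135]-.4
obs=[(W,X,wp(u)) for X,u in [((-.03,.025,.049),(290,67)),((.03,.025,.049),(462,67)),((.03,-.025,.049),(460,206)),((-.03,-.025,.049),(292,207)),((0,0,.049),(376,138))]]
p,r=fit(obs,[.57,-.19,-.2]);print(p,np.degrees(p[2]),r.ravel())
obs=[(W,X,wp(u)) for X,u in [((-.1025,.095,.058),(42,48)),((.1025,.095,.058),(648,51)),((.1025,-.095,.058),(608,546)),((-.1025,-.095,.058),(82,543))]]
t,r=fit(obs,[.57,-.19,-.2]);print("tray",t,np.degrees(t[2]),r.ravel())
need([p[0],p[1],.06],np.degrees(p[2]))
E
```

```text
[ 0.5703 -0.189  -0.2216] -12.697039232791177 [-0.2752 -0.1237  0.267  -0.2472 -0.0136  0.2713  0.0257  0.1216 -0.0047
  0.0191]
tray [ 0.5455 -0.2477 -0.2296] -13.156242682879066 [-0.7547 -0.517   0.7184 -0.4678  0.9392  0.9766 -0.8957  0.9585]
t 11.2 pos [ 0.5669 -0.1902  0.2998] ydir -12.733575251096905 open 0.9928841411366777 F [ 1.137   0.073  -0.6354] j [-0.4134 -0.0226  1.688  -0.      1.4784 -0.1912]
tool shift mm [  1.7481   3.5783 239.8211]
tool turn deg -0.03653601830572484
```

jog_arm(moves=[[85,[2,3.5,20],0],[85,[0,0,40],0],[85,[0,0,45],0],[85,[0,0,45],0],[85,[0,0,40],0],[85,[0,0,20],0],[85,[0,0,0],0],[85,[0,0,0],0]])

```text
time: 12.0
position: [0.5713, -0.1893, 0.0912]
orientation: [[0.222, 0.975, -0.0], [0.975, -0.222, 0.0], [0.0, -0.0, -1.0]]
force: [-0.4, 0.2, 1.1]
opening: 0.998
```

```bash
python3 - <<'E'
from h import *
need([.5703,-.189,.012],-12.7)
from cell import optics
for n in ("wrist",):
  d=optics.get_image(n); cv2.imwrite(f"pics/{n}8.png",d["img"]); np.savez(f"{n}8.npz",**d)
E
```

```text
t 12.0 pos [ 0.5713 -0.1893  0.0912] ydir -12.810010450129022 open 0.9981499089159049 F [-0.4048  0.2145  1.1271] j [-0.409   0.1455  1.874  -0.      1.1226 -0.1855]
tool shift mm [ 0.0131 -1.0327 79.1832]
tool turn deg -0.11001045012902466
```

View pics/wrist8.png

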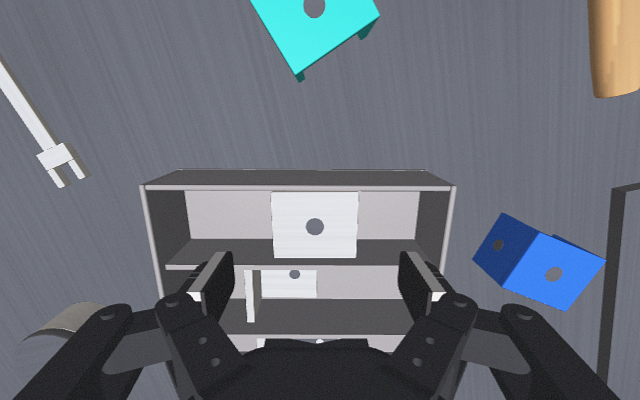

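jog_arm(moves=[[85,[0,0,25],0],[85,[0,0,25],0],[85,[0,0,20],0],[85,[0,0,9],0],[85,[0,0,0],0],[50,[0,0,0],0],[50,[0,0,0],0],[50,[0,0,0],0],[50,[0,0,0],0],[50,[0,0,0],0]], grip_force=50)

```text
time: 13.05
position: [0.5728, -0.19, 0.0143]
orientation: [[0.223, 0.975, 0.003], [0.975, -0.223, -0.001], [-0.001, 0.003, -1.0]]
force: [-0.8, -0.4, 6.6]
opening: 0.701
```

jog_arm(moves=[[50,[0,0,-10],0],[50,[0,0,-15],0],[50,[0,0,-25],0],[50,[0,0,-30],0],[50,[0,0,-30],0],[50,[0,0,-30],0],[50,[0,0,0],0]])

```text
time: 13.75
position: [0.5744, -0.1905, 0.1586]
orientation: [[0.223, 0.975, 0.01], [0.975, -0.223, -0.004], [-0.002, 0.011, -1.0]]
force: [1.0, -0.4, -1.8]
opening: 0.691
```

```bash
python3 - <<'E'
from h import *
need([.47,0,.15],-12.7)
from cell import optics
for n in ("wrist",):
  d=optics.get_image(n); cv2.imwrite(f"pics/{n}9.png",d["img"]); np.savez(f"{n}9.npz",**d)
E
```

```text
t 13.75 pos [ 0.5744 -0.1905  0.1586] ydir -12.8929761074346 open 0.6914767936508229 F [ 1.021  -0.3972 -1.8015] j [-0.409   0.0755  1.8279  0.0001  1.2273 -0.184 ]
tool shift mm [ 162.4379 -144.3505    6.7143]
tool turn deg -0.19297610743460325
```

View pics/wrist9.png

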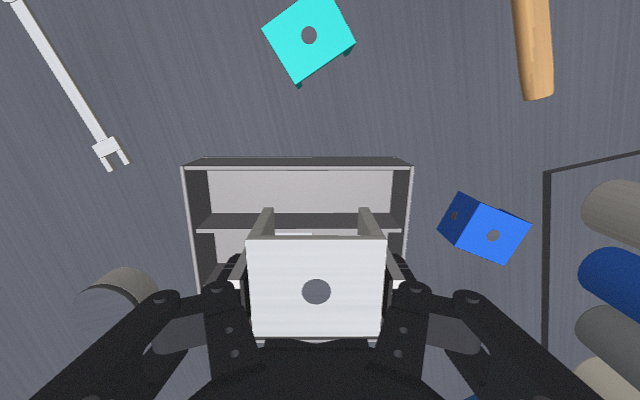

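```bash
python3 - <<'E'
from h import *
T=load("top0.npz")
def g(uv,z=0.0):
    d=T["R"].T@(np.linalg.inv(T["K"])@[*uv,1]); c=-T["R"].T@T["t"]; return c+d*(z-c[2])/d[2]
for n,uv in dict(w1=(303,256),w2=(355,247),tin=(399,263),turq=(336,182),trayc=(360,221)).items(): print(n,g(uv))
print(proj(T,[.47,0,0]),proj(T,[.45,0.02,0]))
E
```

```text
w1 [0.3496 0.056  0.    ]
w2 [ 0.3813 -0.1248  0.    ]
tin [ 0.3267 -0.2768  0.    ]
turq [ 0.6098 -0.0584  0.    ]
trayc [ 0.472  -0.1426  0.    ]
[[319.2751 221.4606]] [[313.5341 227.1546]]
```

jog_arm(moves=[[50,[12,-11,0],0],[50,[25,-22,0],0],[50,[30,-27,0],0],[50,[30,-27,0],0],[50,[30,-27,0],0],[50,[22,-19,0],0],[50,[10,-8,0],0],[50,[0,0,0],0],[50,[0,0,0],0]])

```text
time: 14.7
position: [0.469, -0.0029, 0.1512]
orientation: [[0.223, 0.975, -0.001], [0.975, -0.223, -0.0], [-0.001, -0.001, -1.0]]
force: [0.9, -0.2, -2.7]
opening: 0.695
```

```bash
python3 - <<'E'
from h import *
need([.472,0,.0095],-12.7)
E
```

```text
t 14.7 pos [ 0.469  -0.0029  0.1512] ydir -12.874081507705338 open 0.6949717300375302 F [ 0.8578 -0.1992 -2.7341] j [-0.1205 -0.2239  2.1227 -0.0005  1.2439  0.1043]
tool shift mm [  3.6042   2.3697 141.6556]
tool turn deg -0.17408150770533837
```

jog_arm(moves=[[50,[0,0,20],0],[50,[0,0,35],0],[50,[0,0,35],0],[50,[0,0,25],0],[50,[0,0,12],0],[50,[0,0,5],0],[50,[0,0,0],0],[50,[0,0,2],0],[50,[0,0,2],0],[50,[0,0,0],0]])

```text
time: 15.7
position: [0.47, -0.0029, 0.0168]
orientation: [[0.223, 0.975, 0.001], [0.975, -0.223, -0.0], [0.0, 0.001, -1.0]]
force: [0.2, -0.1, -2.2]
opening: 0.695
```

jog_arm(moves=[[50,[0,0,2],0],[50,[0,0,2],0],[50,[0,0,1],0],[50,[0,0,0],0]])

```text
time: 16.1
position: [0.4691, -0.0027, 0.0108]
orientation: [[0.223, 0.975, -0.001], [0.975, -0.223, 0.0], [-0.0, -0.001, -1.0]]
force: [0.8, 0.4, -2.7]
opening: 0.695
```

jog_arm(moves=[[50,[0,0,1],0],[50,[0,0,1],0],[50,[0,0,0],0]])

```text
time: 16.4
position: [0.4695, -0.0028, 0.0103]
orientation: [[0.223, 0.975, -0.001], [0.975, -0.223, 0.0], [-0.0, -0.001, -1.0]]
force: [-6.7, 1.5, 9.9]
opening: 0.696
```

Touching the bench. Release, rise, turn 90°.

jog_arm(moves=[[85,[0,0,0],0],[85,[0,0,0],0],[85,[0,0,0],0],[85,[0,0,0],0],[85,[0,0,-20],0],[85,[0,0,-40],0],[85,[0,0,-40],0],[85,[0,0,-40],0],[85,[0,0,-30],0]])

```text
time: 17.3
position: [0.4701, -0.0029, 0.1819]
orientation: [[0.223, 0.975, 0.003], [0.975, -0.223, -0.0], [0.0, 0.003, -1.0]]
force: [1.3, -0.1, -0.8]
opening: 0.993
```

jog_arm(moves=[[85,[0,0,0],-8.2],[85,[0,0,0],-8.2],[85,[0,0,0],-8.2],[85,[0,0,0],-8.2],[85,[0,0,0],-8.2],[85,[0,0,0],-8.2],[85,[0,0,0],-8.2],[85,[0,0,0],-8.2],[85,[0,0,0],-8.2],[85,[0,0,0],-8.2],[85,[0,0,0],-8.0],[85,[0,0,0],0]])

```text
time: 18.5
position: [0.4693, -0.0028, 0.1788]
orientation: [[-0.975, 0.223, -0.0], [0.223, 0.975, 0.0], [0.0, -0.0, -1.0]]
force: [0.1, -0.3, -0.2]
opening: 0.998
```

```bash
python3 - <<'E'
from h import *
need([.472,0,.0095],77.3)
from cell import optics
for n in ("wrist",):
  d=optics.get_image(n); cv2.imwrite(f"pics/{n}10.png",d["img"]); np.savez(f"{n}10.npz",**d)
E
```

```text
t 18.5 pos [ 0.4693 -0.0028  0.1788] ydir 77.08604635881574 open 0.9977486978814252 F [ 0.1186 -0.3239 -0.2179] j [-0.1205 -0.2509  2.0963 -0.      1.2964 -1.4659]
tool shift mm [ -2.0313   3.3649 169.345 ]
tool turn deg -0.2139536411842613
```

View pics/wrist10.png

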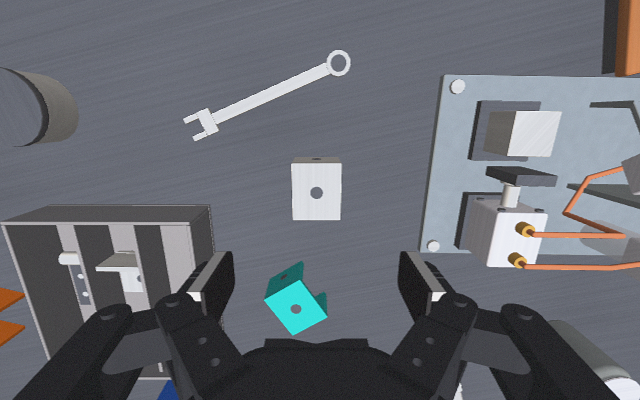

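```bash
python3 - <<'E'
import cv2
t=cv2.imread("pics/wrist10.png")
c=cv2.resize(t[145:235,275:360],None,fx=7,fy=7,interpolation=cv2.INTER_CUBIC); cv2.imwrite("pics/w10c.png",c)
E
```

```text
(no output)
```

View pics/w10c.png

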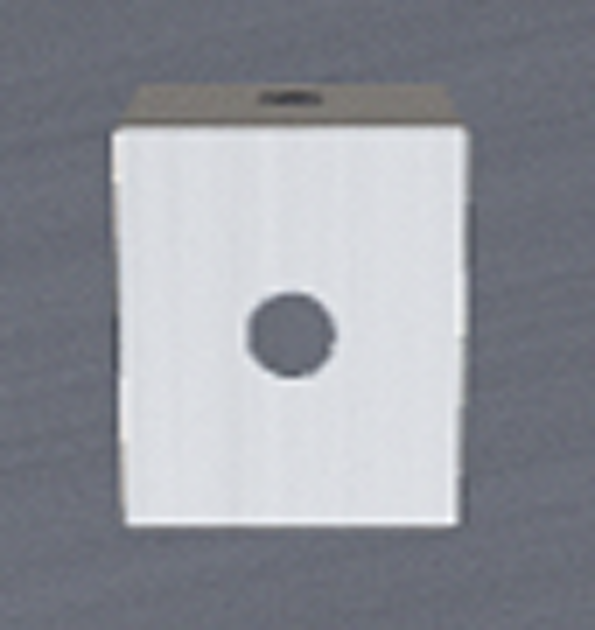

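```bash
python3 - <<'E'
from h import *
W=load("wrist10.npz")
wp=lambda u:np.array(u)/7+[275,145]-.45
obs=[(W,X,wp(u)) for X,u in [((-.03,-.025,.045),(112,127)),((-.03,.025,.045),(467,127)),((.03,.025,.045),(457,525)),((.03,-.025,.045),(125,525)),((0,0,.045),(291,335))]]
p,r=fit(obs,[.47,0,-.2]);print(p,np.degrees(p[2]),r.ravel())
need([p[0],p[1],.017],np.degrees(p[2])+90)
E
```

```text
[ 0.469  -0.0028 -0.223 ] -12.779362148550229 [-0.1043 -0.1042  0.23   -0.2242  0.2608  0.3178 -0.3049  0.4229 -0.0865
 -0.2977]
t 18.55 pos [ 0.4693 -0.0028  0.1789] ydir 76.94202454387533 open 0.9974669709930029 F [-0.0619 -0.8785  0.1499] j [-0.1205 -0.2509  2.0963  0.      1.2964 -1.4634]
tool shift mm [  0.2483  -0.0661 161.8787]
tool turn deg -0.2786133075744317
```

jog_arm(moves=[[80,[0,0,30],-0.2],[80,[0,0,40],0],[80,[0,0,40],0],[80,[0,0,30],0],[80,[0,0,15],0],[80,[0,0,7],0],[80,[0,0,0],0]])

```text
time: 19.25
position: [0.4688, -0.0028, 0.0162]
orientation: [[-0.975, 0.221, -0.002], [0.221, 0.975, 0.0], [0.002, -0.0, -1.0]]
force: [-0.6, -0.2, 0.5]
opening: 0.936
```

jog_arm(moves=[[40,[0,0,0],0],[40,[0,0,0],0],[40,[0,0,0],0],[40,[0,0,0],0],[40,[0,0,0],0],[40,[0,0,0],0]], grip_force=60)

```text
time: 19.85
position: [0.4709, -0.0029, 0.0188]
orientation: [[-0.975, 0.22, 0.003], [0.22, 0.975, -0.0], [-0.003, 0.0, -1.0]]
force: [-0.7, 1.4, 5.3]
opening: 0.57
```

jog_arm(moves=[[40,[0,0,-5],0],[40,[0,0,-15],0],[40,[0,0,-25],0],[40,[0,0,-30],0],[40,[0,0,-30],0],[40,[0,0,-30],0],[40,[0,0,-30],0],[40,[0,0,0],0]])

```text
time: 20.65
position: [0.4718, -0.0031, 0.1868]
orientation: [[-0.975, 0.22, 0.009], [0.22, 0.976, -0.001], [-0.009, 0.001, -1.0]]
force: [1.7, -0.7, -2.0]
opening: 0.571
```

```bash
python3 - <<'E'
from h import *
need([.4556,.2005,.18],76.1)
from cell import optics
for n in ("wrist","side"):
  d=optics.get_image(n); cv2.imwrite(f"pics/{n}11.png",d["img"]); np.savez(f"{n}11.npz",**d)
E
```

```text
t 20.65 pos [ 0.4718 -0.0031  0.1868] ydir 77.29742242570842 open 0.5709157285073501 F [ 1.7137 -0.7259 -1.9549] j [-0.1204 -0.2577  2.0881 -0.0001  1.3023 -1.4695]
tool shift mm [ 60.6865 195.0802   6.4146]
tool turn deg 1.1974224257084245
```

View pics/wrist11.png

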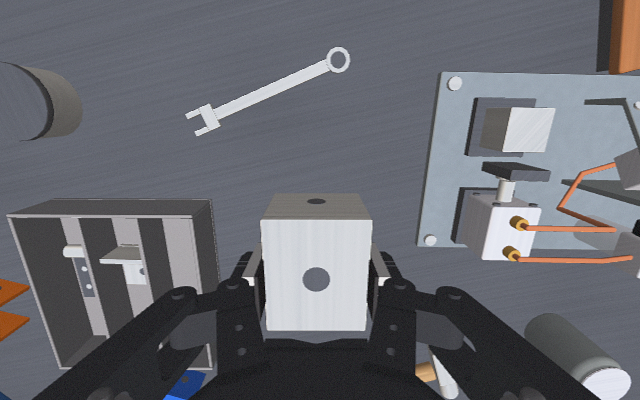

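View pics/side11.png

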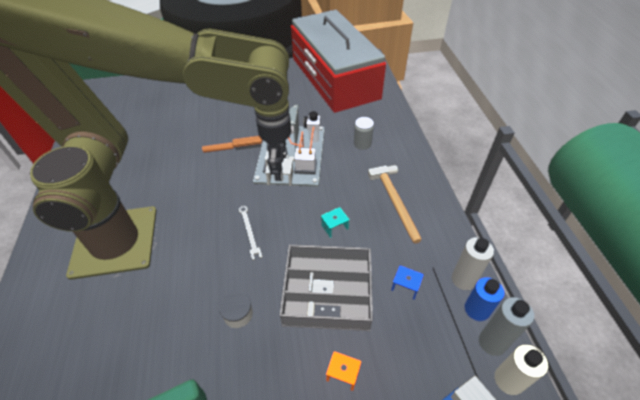

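```bash
python3 - <<'E'
import cv2
t=cv2.imread("pics/wrist10.png")
a=cv2.resize(t[60:265,410:580],None,fx=3.5,fy=3.5,interpolation=cv2.INTER_CUBIC); cv2.imwrite("pics/w10d.png",a[:600])
print(a.shape)
t=cv2.imread("pics/wrist6.png")
c=cv2.resize(t[125:265,170:365],None,fx=4,fy=4,interpolation=cv2.INTER_CUBIC); cv2.imwrite("pics/w6c.png",c)
E
```

```text
(718, 595, 3)
```

View pics/w10d.png

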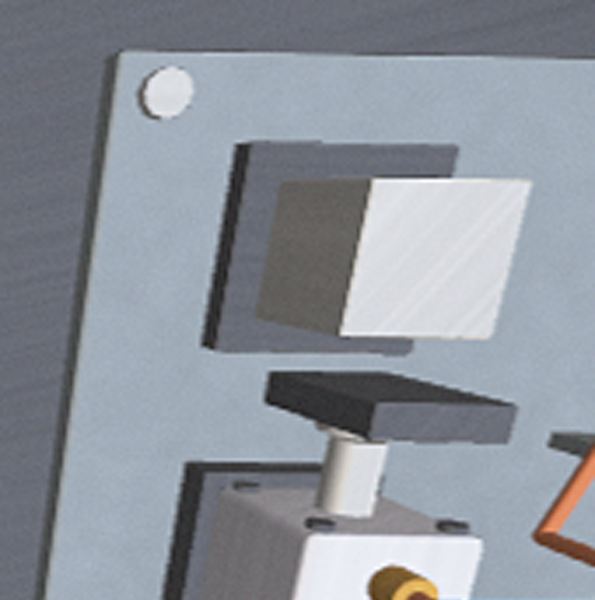

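View pics/w6c.png

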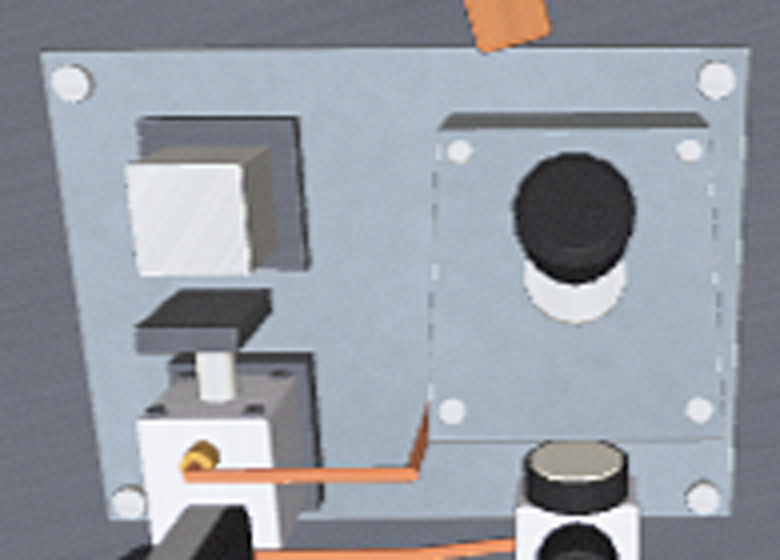

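```bash
python3 - <<'E'
from h import *
A=load("wrist1.npz");B=load("wrist6.npz");C=load("wrist10.npz")
a=[((-.1,-.135,.012),(52,48)),((-.1,.135,.012),(716,48)),((.1,.135,.012),(692,499)),((.1,-.135,.012),(99,498)),
 ((-.065,-.088,.062),(137,148)),((-.065,-.048,.062),(245,148)),((-.025,-.048,.062),(250,252)),((-.025,-.088,.062),(145,253))]
b=[((-.1,-.135,.012),(42,50)),((-.1,.135,.012),(749,47)),((.1,.135,.012),(732,516)),((.1,-.135,.012),(110,519)),
 ((-.065,-.088,.062),(127,163)),((-.065,-.048,.062),(241,165)),((-.025,-.048,.062),(250,275)),((-.025,-.088,.062),(138,275))]
c=[((-.1,-.135,.012),(118,52)),((-.065,-.088,.062),(372,178)),((-.065,-.048,.062),(532,180)),((-.025,-.048,.062),(494,338)),((-.025,-.088,.062),(340,334))]
oa=[(A,X,np.array(u)/4+[195,115]-.4) for X,u in a]
ob=[(B,X,np.array(u)/4+[170,125]-.4) for X,u in b]
oc=[(C,X,np.array(u)/3.5+[410,60]-.4) for X,u in c]
for n,o in (("a",oa),("b",ob),("c",oc),("abc",oa+ob+oc)):
  for zf in (0,1):
    p,r=fit(o,[.5,.2,-.24]+([0] if zf else []),zf); print(n,p,np.degrees(p[2]),"seat",(Rz(p[2])@[-.045,-.068,0])[:2]+p[:2],"rms",np.sqrt((r**2).mean()))
E
```

```text
a [ 0.5157  0.2562 -0.2435] -13.948816564277745 seat [0.4556 0.201 ] rms 0.5413347385592954
a [ 0.5162  0.2553 -0.2429 -0.0041] -13.919291694845658 seat [0.4561 0.2001] rms 0.30169815955810936
b [ 0.5154  0.2563 -0.2425] -13.896728461736236 seat [0.4554 0.2011] rms 0.4691795719154495
b [ 0.5158  0.2554 -0.2422 -0.0029] -13.87919143109817 seat [0.4558 0.2002] rms 0.2957070979075353
c [ 0.5149  0.2555 -0.2301] -13.186271746190572 seat [0.4555 0.1995] rms 0.48976947555770994
c [ 0.5151  0.2569 -0.2295 -0.0021] -13.151049144086453 seat [0.4559 0.2009] rms 0.38604929112454717
abc [ 0.5155  0.2556 -0.2392] -13.70723720683721 seat [0.4557 0.2002] rms 0.6956969438518309
abc [ 0.5158  0.2559 -0.2414 -0.002 ] -13.8304844993648 seat [0.4558 0.2006] rms 0.4205936428636521
```

jog_arm(moves=[[40,[5,16,0],0.3],[40,[10,32,0],0.3],[40,[12,40,0],0.2],[40,[12,40,0],0.2],[40,[10,34,0],0.1],[40,[7,22,0],0],[40,[4,11,0],0],[40,[0,0,0],0],[40,[0,0,0],0],[40,[0,0,0],0]])

```text
time: 21.75
position: [0.4561, 0.1996, 0.1814]
orientation: [[-0.971, 0.24, -0.001], [0.24, 0.971, -0.001], [0.001, -0.001, -1.0]]
force: [0.8, -0.9, -2.6]
opening: 0.572
```

```bash
python3 - <<'E'
from h import *
need([.4557,.2005,.08],76.15)
from cell import optics
for n in ("wrist","side"):
  d=optics.get_image(n); cv2.imwrite(f"pics/{n}12.png",d["img"]); np.savez(f"{n}12.npz",**d)
need([.4557,.2005,.08],76.15)
E
```

```text
t 21.75 pos [0.4561 0.1996 0.1814] ydir 76.12448700270367 open 0.5715373370405569 F [ 0.7573 -0.8598 -2.5914] j [ 0.3049 -0.1819  2.0345 -0.0004  1.29   -1.0236]
tool shift mm [  0.5487   0.8225 101.4439]
tool turn deg -0.02551299729633172
t 21.85 pos [0.4564 0.1998 0.1819] ydir 76.10663345992822 open 0.5675050796131241 F [ 0.1027  0.1762 -2.4473] j [ 0.3049 -0.1822  2.0339 -0.0002  1.29   -1.0234]
tool shift mm [  0.8202   0.5882 101.8952]
tool turn deg -0.043366540071787085
```

View pics/wrist12.png

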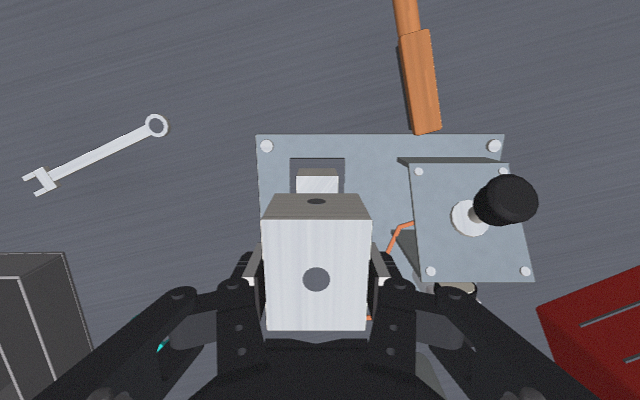

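jog_arm(moves=[[40,[0.5,0.5,15],0],[40,[0,0,25],0],[40,[0,0,22],0],[40,[0,0,12],0],[40,[0,0,4],0],[40,[0,0,0],0],[40,[0,0,0],0]])

```text
time: 22.55
position: [0.4566, 0.2016, 0.1051]
orientation: [[-0.971, 0.239, 0.002], [0.239, 0.971, 0.001], [-0.002, 0.001, -1.0]]
force: [0.2, -0.3, -3.0]
opening: 0.571
```

```bash
python3 - <<'E'
from h import *
from cell import optics
for n in ("wrist","side"):
  d=optics.get_image(n); cv2.imwrite(f"pics/{n}13.png",d["img"]); np.savez(f"{n}13.npz",**d)
s=d["img"]; c=cv2.resize(s[85:195,230:350],None,fx=5,fy=5,interpolation=cv2.INTER_CUBIC); cv2.imwrite("pics/side13c.png",c)
need([.4557,.2005,.08],76.15)
E
```

```text
t 22.65 pos [0.4568 0.2017 0.1054] ydir 76.197720988532 open 0.5743896237897274 F [-0.4987 -0.0957 -2.6712] j [ 0.3082 -0.0991  2.0969  0.      1.1413 -1.0217]
tool shift mm [ 0.8317 -1.4162 25.3863]
tool turn deg 0.04772098853199225
```

View pics/wrist13.png

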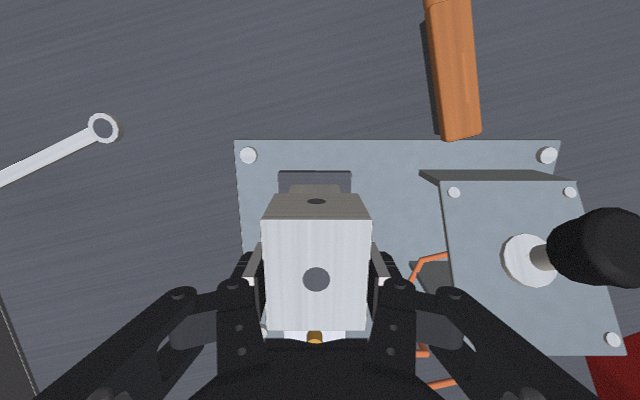

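View pics/side13c.png

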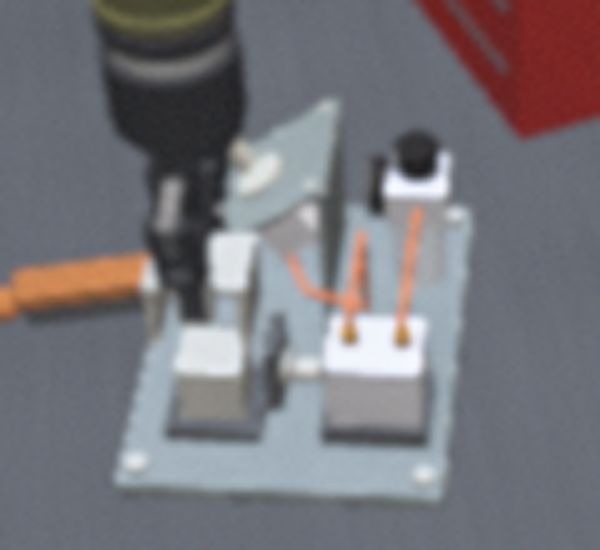

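```bash
python3 - <<'E'
from h import *
S=load("side13.npz");W=load("wrist13.npz")
def box(x0,x1,y0,y1,z0,z1): return np.array([[x,y,z] for x in(x0,x1) for y in(y0,y1) for z in(z0,z1)])
E=[(0,1),(2,3),(4,5),(6,7),(0,2),(1,3),(4,6),(5,7),(0,4),(1,5),(2,6),(3,7)]
def draw(cam,off,f,shape):
    im=cv2.resize(cam["img"][off[1]:off[1]+shape[1],off[0]:off[0]+shape[0]],None,fx=f,fy=f,interpolation=cv2.INTER_CUBIC)
    def d(B,yaw,t,col):
        q=((proj(cam,B@Rz(yaw).T+t)-off+.5)*f-.5)
        for i,j in E: cv2.line(im,tuple(np.round(q[i]).astype(int)),tuple(np.round(q[j]).astype(int)),col,1)
    yaw=np.radians(-13.85);seat=np.array([.4557,.2005,0]);b=np.array([.4563,.2012,.1052-.0178])
    d(box(-.02,.02,-.02,.02,.022,.062),yaw,seat,(0,0,255))
    for B in (box(-.03,.03,-.025,.025,.039,.045),box(.024,.03,-.025,.025,0,.045),box(-.03,-.024,-.025,.025,0,.045)): d(B,yaw,b,(0,255,0))
    return im
cv2.imwrite("pics/ov_s.png",draw(S,np.array([240,110]),8,(80,70)))
cv2.imwrite("pics/ov_w.png",draw(W,np.array([230,150]),4,(170,150)))
E
```

```text
(no output)
```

View pics/ov_s.png

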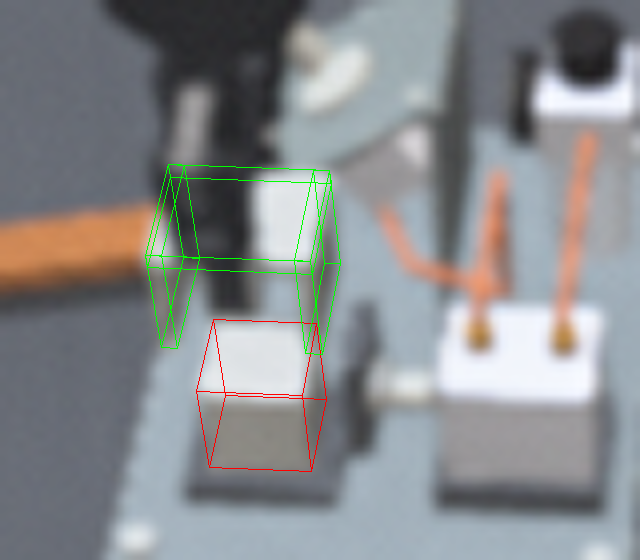

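View pics/ov_w.png

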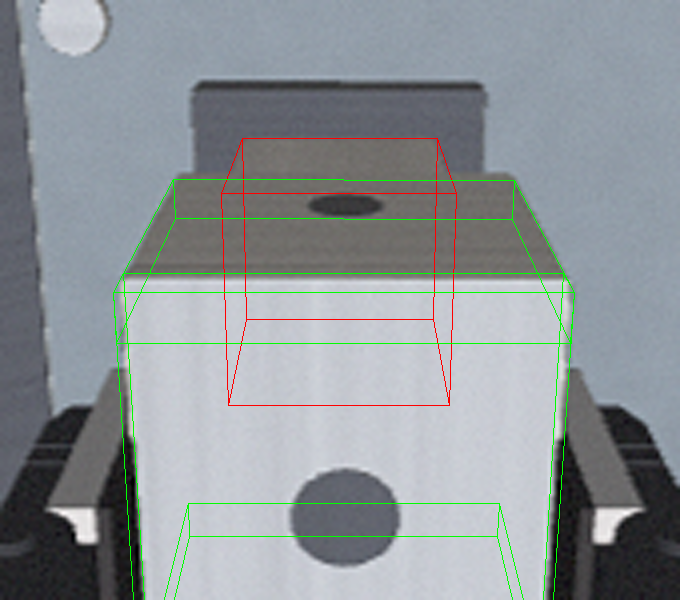

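```bash
python3 - <<'E'
import cv2
s=cv2.imread("pics/side13.png")
cv2.imwrite("pics/s13z.png",cv2.resize(s[125:172,252:300],None,fx=12,fy=12,interpolation=cv2.INTER_NEAREST))
E
```

```text
(no output)
```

View pics/s13z.png

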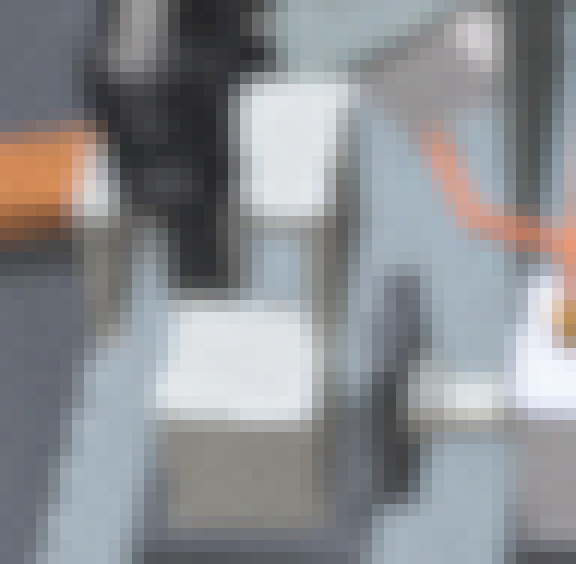

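jog_arm(moves=[[40,[0.5,-1,5],0],[40,[0,0,8],0],[40,[0,0,8],0],[40,[0,0,5],0],[40,[0,0,0],0]])

```text
time: 23.15
position: [0.4541, 0.2002, 0.0764]
orientation: [[-0.971, 0.238, -0.003], [0.238, 0.971, -0.001], [0.002, -0.001, -1.0]]
force: [0.3, 0.4, -2.2]
opening: 0.564
```

jog_arm(moves=[[40,[0,0,5],0],[40,[0,0,8],0],[40,[0,0,8],0],[40,[0,0,6],0],[40,[0,0,3],0],[40,[0,0,0],0]])

```text
time: 23.75
position: [0.4546, 0.2004, 0.0472]
orientation: [[-0.971, 0.238, -0.001], [0.238, 0.971, -0.0], [0.001, -0.001, -1.0]]
force: [-0.1, 0.1, -3.6]
opening: 0.571
```

jog_arm(moves=[[40,[0,0,2],0],[40,[0,0,1],0],[40,[0,0,1],0],[40,[0,0,1],0],[40,[0,0,0],0]])

```text
time: 24.25
position: [0.4551, 0.2005, 0.043]
orientation: [[-0.971, 0.238, -0.0], [0.238, 0.971, -0.0], [0.0, -0.0, -1.0]]
force: [0.2, 0.9, -3.2]
opening: 0.568
```

jog_arm(moves=[[40,[0,0,1],0],[40,[0,0,0],0]])

```text
time: 24.45
position: [0.4551, 0.2005, 0.042]
orientation: [[-0.971, 0.239, -0.0], [0.239, 0.971, -0.0], [0.0, -0.0, -1.0]]
force: [-0.3, 0.5, -1.9]
opening: 0.57
```

jog_arm(moves=[[40,[0,0,1],0],[40,[0,0,0],0]])

```text
time: 24.65
position: [0.4551, 0.2006, 0.0419]
orientation: [[-0.971, 0.238, -0.001], [0.238, 0.971, -0.0], [0.0, -0.0, -1.0]]
force: [-4.4, -1.0, 5.5]
opening: 0.569
```

jog_arm(moves=[[40,[0,0,1],0],[40,[0,0,0],0]])

```text
time: 24.85
position: [0.4551, 0.2005, 0.0418]
orientation: [[-0.971, 0.238, -0.001], [0.238, 0.971, -0.001], [0.001, -0.001, -1.0]]
force: [-8.9, -3.3, 12.2]
opening: 0.568
```

```bash
python3 - <<'E'
from h import *
from cell import optics
for n in ("wrist","side"):
  d=optics.get_image(n); cv2.imwrite(f"pics/{n}14.png",d["img"]); np.savez(f"{n}14.npz",**d)
s=d["img"]; cv2.imwrite("pics/side14c.png",cv2.resize(s[120:185,245:310],None,fx=9,fy=9,interpolation=cv2.INTER_CUBIC))
E
```

```text
(no output)
```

View pics/wrist14.png

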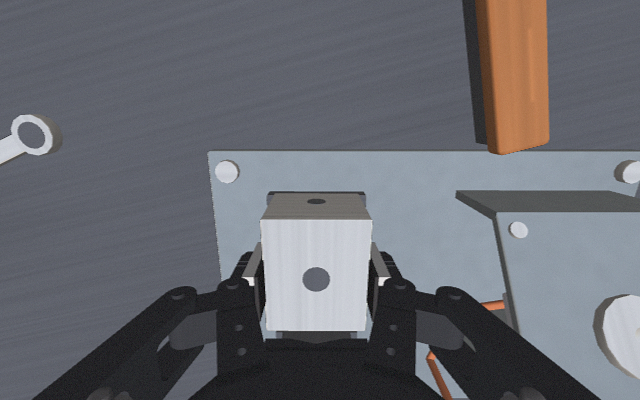

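View pics/side14c.png

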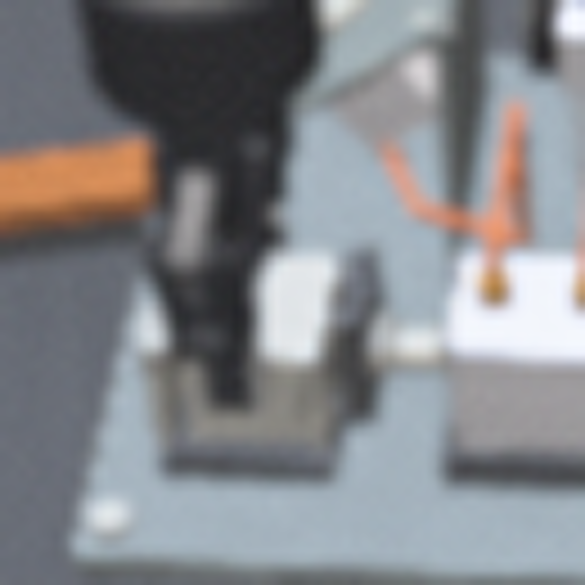

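jog_arm(moves=[[65,[0,0,0],0],[65,[0,0,0],0],[70,[0,0,0],0],[70,[0,0,0],0],[70,[0,0,-10],0],[70,[0,0,-25],0],[70,[0,0,-35],0],[70,[0,0,-40],0],[70,[0,0,-40],0],[70,[0,0,-30],0],[70,[0,0,-20],0],[70,[0,0,0],0]])

```text
time: 26.15
position: [0.457, 0.2012, 0.2449]
orientation: [[-0.971, 0.238, 0.008], [0.238, 0.971, 0.003], [-0.007, 0.004, -1.0]]
force: [0.8, -0.4, 0.5]
opening: 0.821
```

```bash
python3 - <<'E'
from h import *
from cell import optics
for n in ("wrist","side"):
  d=optics.get_image(n); cv2.imwrite(f"pics/{n}15.png",d["img"]); np.savez(f"{n}15.npz",**d)
s=d["img"]; cv2.imwrite("pics/side15c.png",cv2.resize(s[120:185,245:310],None,fx=9,fy=9,interpolation=cv2.INTER_CUBIC))
need([.4749,.335,.25])
E
```

```text
t 26.25 pos [0.455  0.2005 0.24  ] ydir 76.20106384256202 open 0.8190812638013623 F [ 0.0251 -1.2012 -0.5766] j [ 0.307  -0.2278  1.9735  0.      1.3955 -1.0229]
tool shift mm [ 12.7637 135.3813  -9.9502]
```

View pics/wrist15.png

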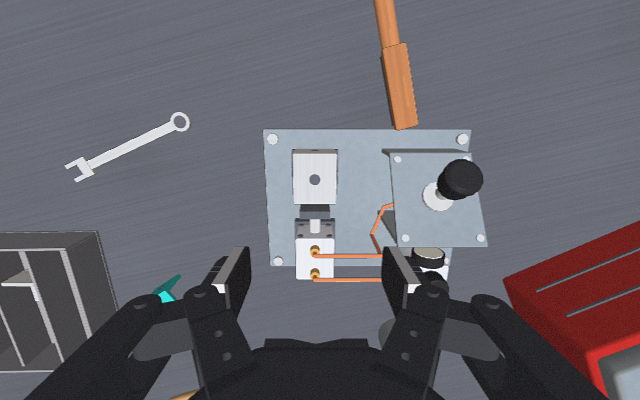

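View pics/side15c.png

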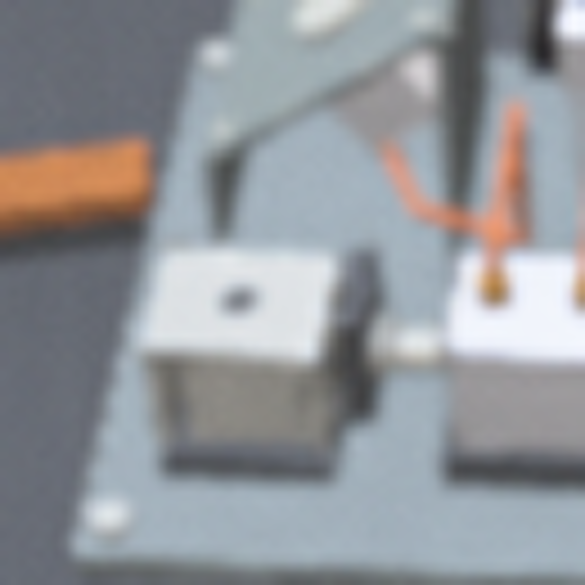

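jog_arm(moves=[[65,[2,20,0],0],[65,[3,35,0],0],[65,[4,40,0],0],[65,[3,27,0],0],[65,[1,13,0],0],[65,[0,0,20],0],[65,[0,0,30],0],[65,[0,0,20],0],[65,[0,0,5],0],[65,[0,0,0],0],[65,[0,0,0],0]])

```text
time: 27.35
position: [0.4751, 0.3347, 0.1659]
orientation: [[-0.971, 0.239, 0.001], [0.239, 0.971, 0.0], [-0.001, 0.001, -1.0]]
force: [0.4, -0.5, 0.6]
opening: 0.763
```

```bash
python3 - <<'E'
from h import *
from cell import optics
for n in ("wrist",):
  d=optics.get_image(n); cv2.imwrite(f"pics/{n}16.png",d["img"]); np.savez(f"{n}16.npz",**d)
need([.4747,.336,.1045],76.15)
E
```

```text
t 27.4 pos [0.4755 0.3349 0.1665] ydir 76.18260598023045 open 0.7612325089503149 F [-0.0339 -0.6207  0.3556] j [ 0.5214  0.0221  1.8694 -0.0001  1.2479 -0.8083]
tool shift mm [ 1.1106  0.7951 62.0028]
tool turn deg 0.03260598023044281
```

View pics/wrist16.png

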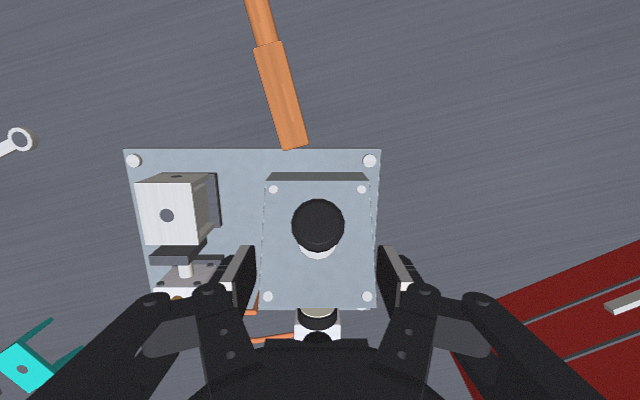

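jog_arm(moves=[[60,[1,0.5,20],0],[60,[0,0,25],0],[60,[0,0,13],0],[60,[0,0,4],0],[60,[0,0,0],0],[30,[0,0,0],0],[30,[0,0,0],0],[30,[0,0,0],0],[30,[0,0,0],0],[30,[0,0,0],0]], grip_force=90)

```text
time: 28.4
position: [0.4747, 0.3361, 0.105]
orientation: [[-0.971, 0.238, 0.002], [0.238, 0.971, 0.002], [-0.002, 0.002, -1.0]]
force: [-2.2, 0.7, 6.2]
opening: 0.386
```

jog_arm(moves=[[30,[-1.2,0,1.7],0],[30,[-1.2,0,1.7],0],[30,[-1.2,0,1.7],0],[30,[-1.2,0,1.7],0],[30,[-1.2,0,1.7],0],[30,[-1.2,0,1.7],0],[30,[-1.2,0,1.7],0],[30,[-1.2,0,1.7],0],[30,[-1.2,0,1.7],0],[30,[-1.2,0,1.7],0],[30,[-0.6,0,0.9],0],[30,[0,0,0],0]])

```text
time: 29.6
position: [0.4858, 0.3334, 0.0883]
orientation: [[-0.971, 0.239, -0.002], [0.239, 0.971, 0.001], [0.002, 0.001, -1.0]]
force: [-7.0, -1.4, 19.5]
opening: 0.385
```

```bash
python3 - <<'E'
from h import *
from cell import optics
for n in ("wrist","side"):
  d=optics.get_image(n); cv2.imwrite(f"pics/{n}17.png",d["img"]); np.savez(f"{n}17.npz",**d)
s=d["img"]; cv2.imwrite("pics/side17c.png",cv2.resize(s[100:185,240:325],None,fx=7,fy=7,interpolation=cv2.INTER_CUBIC))
need([.4863,.333,.088],76.15)
E
```

```text
t 29.7 pos [0.4858 0.3334 0.0883] ydir 76.2004414272338 open 0.3855185164256852 F [-6.2198 -0.4729 19.6362] j [ 0.5096  0.1225  1.9049  0.002   1.1147 -0.8213]
tool shift mm [-0.5903 -0.3047  0.3192]
tool turn deg 0.050441427233792524
```

View pics/wrist17.png

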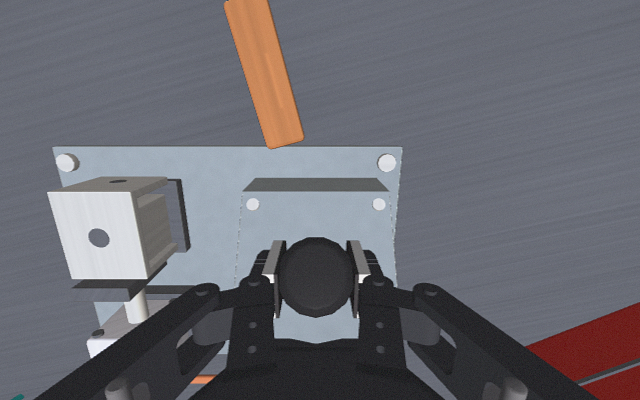

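View pics/side17c.png

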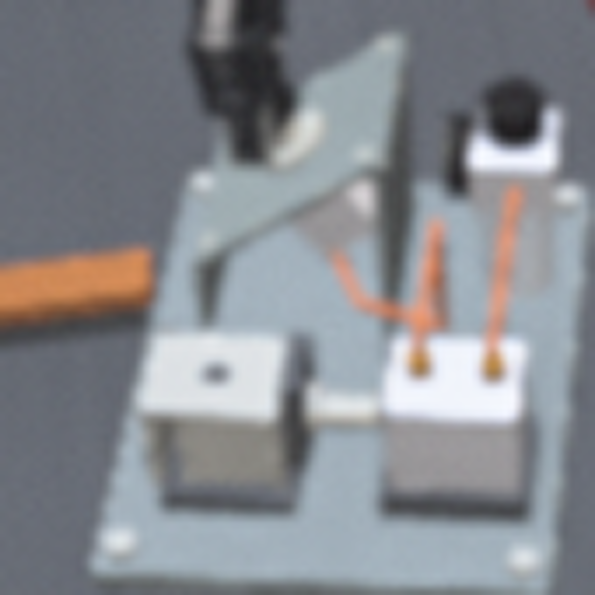

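jog_arm(moves=[[30,[-0.6,0,0.8],0],[30,[0,0,0],0],[60,[0,0,0],0],[60,[0,0,0],0],[60,[0,0,0],0],[60,[0,0,0],0],[60,[0,0,-15],0],[60,[0,0,-30],0],[60,[0,0,-40],0],[60,[0,0,-40],0],[60,[0,0,-30],0],[60,[0,0,0],0]])

```text
time: 30.9
position: [0.4892, 0.3337, 0.2472]
orientation: [[-0.971, 0.238, 0.01], [0.239, 0.971, 0.006], [-0.009, 0.008, -1.0]]
force: [0.8, 0.5, 0.8]
opening: 0.696
```

```bash
python3 - <<'E'
from h import *
from cell import optics
for n in ("wrist","side"):
  d=optics.get_image(n); cv2.imwrite(f"pics/{n}18.png",d["img"]); np.savez(f"{n}18.npz",**d)
s=d["img"]; cv2.imwrite("pics/side18c.png",cv2.resize(s[100:185,240:325],None,fx=7,fy=7,interpolation=cv2.INTER_CUBIC))
w=cv2.imread("pics/wrist18.png");cv2.imwrite("pics/w18c.png",cv2.resize(w[115:265,150:350],None,fx=4,fy=4,interpolation=cv2.INTER_CUBIC))
need([.4863,.333,.088],76.15)
E
```

```text
t 31.0 pos [0.487  0.3325 0.241 ] ydir 76.19817342744423 open 0.7014118109061972 F [ 0.4351  0.5861 -0.3907] j [ 0.508  -0.0156  1.7791  0.      1.3757 -0.822 ]
tool shift mm [  1.0934   0.0735 153.0182]
tool turn deg 0.048173427444226036
```

View pics/w18c.png

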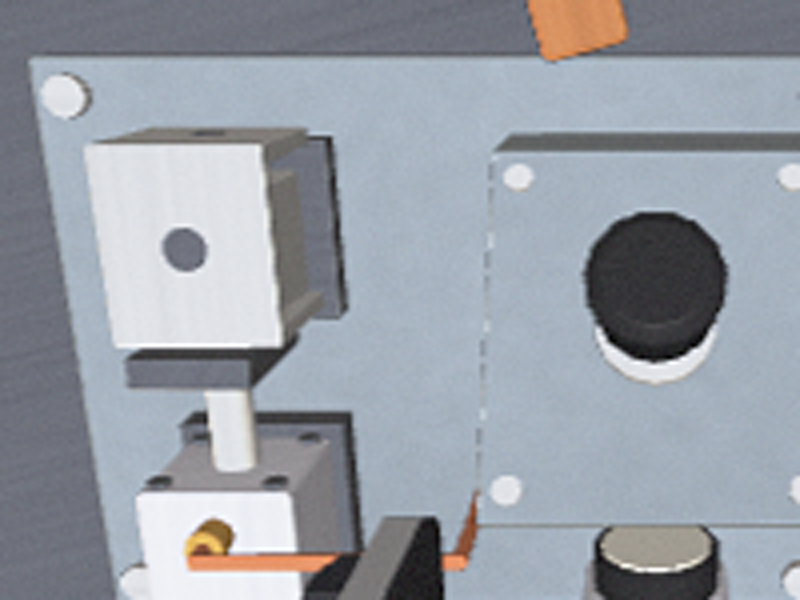

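View pics/side18c.png

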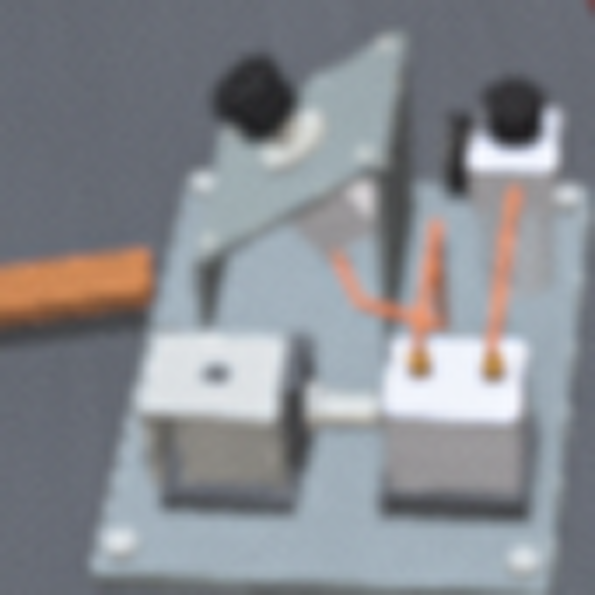

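```bash
python3 - <<'E'
from h import *
W=load("wrist18.npz")
f=lambda u:np.array(u)/4+[150,115]-.4
o=[(W,X,f(u)) for X,u in [((-.03,-.025,.068),(87,145)),((-.03,.025,.068),(263,143)),((.03,.025,.068),(284,346)),((.03,-.025,.068),(114,347)),((0,0,.068),(185,250))]]
p,r=fit(o,[.45,.2,-.24]);print(p,np.degrees(p[2]),abs(r).max())
print("in seat frame mm",1000*Rz(np.radians(13.85))[:2,:2]@(p[:2]-[.4557,.2005]))
p,r=fit(o,[.45,.2,-.24,0],True);print(p,abs(r).max())
a=np.radians(35);n=np.array([-np.sin(a),0,np.cos(a)])
F=np.array([.5156,.2556,0]);y=np.radians(-13.85)
for d in (.044,.064): print(4*(proj(W,Rz(y)@(np.array([-.03,.068,.085])+d*n)+F)-[150,115]+.4))
E
```

```text
[ 0.4517  0.2022 -0.2446] -14.015947896681011 0.7356098463904743
in seat frame mm [-4.3269  0.6538]
[ 0.4519  0.201  -0.2447 -0.0025] 0.5114197503752962
[[655.6068 271.6714]]
[[655.523  239.4848]]
```

```bash
python3 -c "
from cell import ctrl; print(ctrl.job_done())"
```

```text
the job is handed in; nothing more can be done
None
```

The bracket is seated over the anvil and clamped, and I handed the job in at about 31 s of the 72 s allowed. No verdict was reported.

I pulled the knob 20 mm out to its detent and lifted the bracket out of the tray's +y lane. I set it on the clear bench, took it again by the web's y edges and lowered it over the anvil until it touched. Then I let go, pushed the knob home and lifted clear.

**Last checks from the final images:**
- **Bracket position:** its centre is about 4.3 mm toward −x and 0.7 mm in y from the seat, so the clamp took up the roughly 4 mm of play as expected (limit 13 mm).
- **Squareness:** it is turned about 0.2° from the fixture.
- **Height:** it appeared 2.5 mm low, the same size of height error the fixture itself shows in these pictures. The web looks flat on the anvil.
- **Knob and pad:** the knob is where it should be when fully in, and the pad rests against the leg.
- **Not measured:** I could not measure the pad's force directly. I also did not measure the other parts; nothing in the pictures suggested any had moved.

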